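Empty the dog-biscuit tin into the bowl

TASK

Lift the lid off the small blue dog-biscuit tin and lay it knob up on the dark draining tray. Then pick up the tin and tip it over the dog's steel bowl until all five biscuits are in the bowl, and stand the empty tin upright on the tray beside the lid. Leave the bowl and everything else on the worktop where they stand.

Things in the scene. Friction and masses are not known exactly. Their poses are not given: they have to be found in the camera images.
- lid_knob (a point): centre of the lid's upright wooden knob (18 mm diameter, 28 mm tall; this point is half-way up, z along the knob, up). The blue lid disc below it is 66 mm in diameter and 5 mm thick, its top 14 mm below this point; a white plug 48 mm in diameter and 6 mm deep under the disc sits loosely in the tin's mouth. The lid's lowest face (under the plug) is 25 mm below this point; 50 g. It starts on the tin and lifts straight off.
- tin_mid (a point): centre of the blue tin, half-way up its axis, 37.5 mm above its flat underside; z points up along the axis to the mouth. Round, no handle, 75 mm tall, flaring from 49 mm outside diameter at the base (57 mm at mid-height) to 65 mm at the rim; 3 mm wall, 4 mm base; about 150 g, smooth. Five biscuits lie inside, up to about half the height.
- tin_rim (a point): centre of the tin's mouth at rim height, 75 mm above its underside; z points out of the mouth
- biscuit0_mid (a point): centre of one of the five brown bone-shaped biscuits, rigid, 25 x 18 x 10 mm, 12 g; they slide on the tin's wall once it slopes down towards the mouth by about 15 degrees, which is when the tin is tipped about 100 degrees from upright (the wall flares 6 degrees)
- biscuit1_mid (a point): centre of one of the five brown bone-shaped biscuits, rigid, 25 x 18 x 10 mm, 12 g; they slide on the tin's wall once it slopes down towards the mouth by about 15 degrees, which is when the tin is tipped about 100 degrees from upright (the wall flares 6 degrees)
- biscuit2_mid (a point): centre of one of the five brown bone-shaped biscuits, rigid, 25 x 18 x 10 mm, 12 g; they slide on the tin's wall once it slopes down towards the mouth by about 15 degrees, which is when the tin is tipped about 100 degrees from upright (the wall flares 6 degrees)
- biscuit3_mid (a point): centre of one of the five brown bone-shaped biscuits, rigid, 25 x 18 x 10 mm, 12 g; they slide on the tin's wall once it slopes down towards the mouth by about 15 degrees, which is when the tin is tipped about 100 degrees from upright (the wall flares 6 degrees)
- biscuit4_mid (a point): centre of one of the five brown bone-shaped biscuits, rigid, 25 x 18 x 10 mm, 12 g; they slide on the tin's wall once it slopes down towards the mouth by about 15 degrees, which is when the tin is tipped about 100 degrees from upright (the wall flares 6 degrees)
- bowl_in (a point): centre of the inner floor of the round steel dog bowl, 5 mm above its underside, z up. The bowl is 55 mm high, 184 mm across at the foot and 164 mm outside at the rim, 4 mm wall, 600 g, loose on the worktop
- tray_in (a point): centre of the floor of the dark draining tray, 4 mm above the worktop; x along its short side, y along its long side, z up. The tray is 170 x 260 mm outside, with a 4 mm wide lip that stands 4 mm above its floor; fixed. There is room for the lid in one half (60 mm along y from this point) and for the tin in the other (60 mm the other way)
- lid: the lid as a whole; origin at the centre of its underside (under the plug)
- tin: the tin as a whole; origin at the centre of its underside
- biscuit0: one of the biscuits; origin at its centre
- biscuit1: one of the biscuits; origin at its centre
- biscuit2: one of the biscuits; origin at its centre
- biscuit3: one of the biscuits; origin at its centre
- biscuit4: one of the biscuits; origin at its centre
- bowl: the dog bowl; origin at the centre of its underside
- spray: white bottle, 64 mm diameter, 190 mm tall, at the back; a bystander
- food_can: green-labelled can, 74 mm diameter, 100 mm tall, at the back; a bystander
- soap_jar: glass jar, 70 mm diameter, 90 mm tall, at the back; a bystander
- mug: white mug, 80 mm diameter, 90 mm tall, at the back; a bystander
- brush: hand brush, 160 mm long, lying between the robot and the task's things; a bystander
- toy: red rubber ring toy, 70 mm across, 24 mm tall, lying between the robot and the task's things; a bystander
There are look-alikes about, which are no part of the job. Leave any green or turquoise look-alike of the lid alone.

How it is judged (in metres and radians):
On the way, in this order (a step that is already met when the one before it is completed fails the run):
1. the lid lies knob up on the tray, let go (x of lid_knob in the frame of tray_in between -0.085 and 0.085 m and y of lid_knob in the frame of tray_in between -0.13 and 0.13 m and z of lid_knob in the frame of tray_in between 0.018 and 0.033 m and angle between lid_knob's own z axis and vertical below 0.15 rad and contact force between the fingers and lid below 0.1 N), for 0.2 s.
2. the tin is tipped with its mouth above the bowl (angle between tin_mid's own z axis and vertical above 1 rad and horizontal distance between tin_rim and bowl_in below 0.1 m and height (world z) of tin_rim above 0.04 m), for 0.1 s.
3. all five biscuits lie in the bowl (horizontal distance between each of biscuit0_mid, biscuit1_mid, biscuit2_mid, biscuit3_mid, biscuit4_mid and bowl_in below 0.084 m and z of each of biscuit0_mid, biscuit1_mid, biscuit2_mid, biscuit3_mid, biscuit4_mid in the frame of bowl_in below 0.05 m), for 0.2 s.
At the end, for the whole second after the job is handed in: All five biscuits lie inside the bowl (within 84 mm of its axis, below its rim); the tin stands upright (within 0.1 rad) flat on the tray's floor; the lid lies flat on the tray's floor, knob up (within 0.15 rad); all of them are let go and at rest (all of step 1 and all of step 3 and x of tin_mid in the frame of tray_in between -0.085 and 0.085 m and y of tin_mid in the frame of tray_in between -0.13 and 0.13 m and z of tin_mid in the frame of tray_in between 0.032 and 0.0445 m and angle between tin_mid's own z axis and vertical below 0.1 rad and contact force between the fingers and tin below 0.1 N and linear speed of each of tin, lid, biscuit0, biscuit1, biscuit2, biscuit3, biscuit4 below 0.02 m/s); the robot touches nothing.
It fails at once if the bowl is pushed more than 50 mm or tipped (distance of bowl from where it was at the start of the episode above 0.05 m or angle between bowl's own z axis and vertical above 0.35 rad).
It fails at once if a bystander (bottle, can, jar, mug, brush or ring toy) is moved more than 40 mm (distance of any of spray, food_can, soap_jar, mug, brush, toy from where it was at the start of the episode above 0.04 m).
It also fails if it takes over 61 s, if anything falls off the work surface, if the arm or the gripper's body presses on something with over 40 N, if the wrist force passes 120 N, or if a joint passes its speed limit or range.

ROBOT

A 6-joint arm with a two-finger parallel gripper is mounted at the origin on the work surface. World frame = base frame: x ahead of the robot, y to its left, z up, the work surface at z = 0. Lengths are in mm, angles in rad, forces in N, time in s.
With the tool pointing down it reaches from about 350 to 725 mm from the base axis. Payload 4.3 kg.
Tool frame: the origin (TCP) lies between the finger pads; the fingertips stand 8 mm ahead of it and the grasp point (between the pads) lies 11 mm behind it (manip.tip_reach is the distance from the TCP to the fingertips, in mm); z points along the fingers, y is the direction in which the jaws open and shut (so a half turn about z gives the same grasp; the last joint's range is limited). The gripper opens to 85 mm and grips with 20 to 120 N. Pads are 22 mm wide; open, the fingers measure 114 mm over their backs; the gripper's body (76 mm by 85 mm) begins 54 mm behind the grasp point. The pads swing forward as they close: fully open they stand 13 mm farther back than shut.
Start: joints at [1.181, 0.377, 0.081, 1.274, 0, 1.46], TCP at [158.8, 552.674, 239.329] pointing down, gripper open.
Joint ranges: [-2.72, 2.72], [-0.84, 1.66], [-1.02, 1.22], [-1.77, 2.12], [-1.37, 1.28], [-3.14, 3.14]. Speed limits (rad/s): [2.57, 2.57, 3.14, 3.14, 3.14, 3.14].

INTERFACE

Orientations are given as a 3x3 rotation matrix whose columns are the frame's x, y, z axes.
In Python, from plant import state, vision, ticket, manip gives the robot as it stands. The module is installed in compiled form; this text tells all that it offers.
- The arm moves only by the tool move_arm, never from a script. Its argument "motion" is a list that holds one entry, the list of rows, each a list of 7 numbers: the shift along the tool's x, y, z in mm, then the turn, a rotation vector about the tool's x, y, z in degrees, then the finger opening in mm, from 0 to 85.4. In form: [[[x, y, z, wx, wy, wz, jaw], ...]]. A call has 1 to 5 rows; each row shifts and turns the commanded pose from where the row before left it, along the tool's axes as they then stand; what a row does not reach is not made up. A row lasts 1/10 s, in which the tool goes at most 50 mm and 8.59 degrees, less where a joint would pass 70% of its speed; a pose out of reach is approached as far as the arm can. A call with a gripper value outside its range is refused whole. The fingers move at their own pace and stop on an object; "squeeze" is the grip in N (left out, the last holds). Time passes only in rows, so rows that do not move let the fingers close. It gives the time, the measured TCP pose, the force and the opening at its end, in the units of the state.
- state(): the state, without advancing time (a new reading comes with each control period).
- vision.snapshot(name): name is "scene" or "side" or "wrist"; returns the picture (384x512x3 uint8, blue, green, red); there is no depth.
- vision.calibration(name): a dict with "camera_matrix" (3x3 intrinsics, pixels), "rvec" (rotation vector, rad) and "tvec" (3), from world to camera coordinates, as OpenCV has them. Camera axes: x right, y down, z forward; pixel columns grow to the right and rows downward; lengths in mm; the calibration is good to about 2 mm. A picture is of the moment at which its call begins: read the wrist's pose just before it. calibration takes no time and is no camera call; for the wrist camera it gives the pose at the moment of the call.
- ticket.finish_job(): hands the job in, once; it reports no verdict.
The state is a dict: "clock": time; "joint_positions": joint angles; "dq": joint speeds; "tau": joint torques, N m; "tcp_pos": TCP position; "ee_rot": TCP orientation; "ft_force": force on the tool from outside, world axes, zero at the start; "wrist_torque": the same for the moment, N m; "grip_width": opening from 0.0 (shut) to 1.0 (fully open).
Only numpy, scipy, OpenCV 4.12 (cv2) and the standard library are available. Lean on these libraries where they do the work, as an engineer would, in place of code of your own. Each camera call takes 0.05 s, during which the arm holds its last target.

## Working session

There is one attempt and no reset: what is moved stays moved. The work goes in short steps, Python scripts to look and compute and a tool call to move; the robot and the scene stay as the last step left them, time stands still between calls to the robot, and variables do not carry over. Pictures are saved under pics/ and viewed, and the job is handed in when it is done.

Besides the shell and the picture viewer there is one more tool, called after "Emit:" as a command line: name --argument value ..., lists and objects as JSON in quotes. move_arm: Moves the arm, as the interface text tells. Its arguments: {"type":"object","properties":{"motion":{"type":"array"},"squeeze":{"type":"number"}},"required":["motion"]}

```bash
mkdir -p pics
python3 - <<'E'
from plant import state, vision, ticket, manip
import cv2
s=state()
for k,v in s.items(): print(k,v)
for n in ["scene","side","wrist"]:
    cal=vision.calibration(n); print(n,cal)
    im=vision.snapshot(n); cv2.imwrite(f"pics/{n}0.png",im)
print(manip.tip_reach, state()["clock"])
E
```

```text
clock 0.0
joint_positions [1.18073141e+00 3.78042843e-01 7.96243729e-02 1.27438474e+00
 4.26780561e-06 1.46048924e+00]
dq [-9.18159265e-04 -2.50187867e-03  9.23215635e-04 -4.88261508e-05
 -6.23918875e-04  5.10837830e-05]
tau [-2.20054993e-03 -4.63602626e+01  2.69876003e+01  2.07637221e-02
 -4.10558059e-04  2.13174366e-05]
tcp_pos [158.52500636 552.05639772 238.37179986]
ee_rot [[-9.61122249e-01  2.76122137e-01 -7.67060615e-04]
 [ 2.76123111e-01  9.61120486e-01 -1.85451002e-03]
 [ 2.25166402e-04 -1.99421400e-03 -9.99997986e-01]]
ft_force [ 0.42827763 -1.00811297  0.05643117]
wrist_torque [-0.00596349  0.05043119 -0.01342084]
grip_width 0.9980101834350881
scene {'camera_matrix': array([[358.67876087,   0.        , 254.15014466],
       [  0.        , 358.67876087, 193.79291134],
       [  0.        ,   0.        ,   1.        ]]), 'rvec': array([ 1.92347391,  1.1620455 , -0.57378127]), 'tvec': array([-275.77709757, -199.35679445, 1554.49059625])}
side {'camera_matrix': array([[409.43718204,   0.        , 251.55338629],
       [  0.        , 409.43718204, 187.58649514],
       [  0.        ,   0.        ,   1.        ]]), 'rvec': array([ 0.19381334, -2.73710632,  1.39287023]), 'tvec': array([ 565.47317243,  102.85409772, 1160.45693937])}
wrist {'camera_matrix': array([[284.86882438,   0.        , 259.37696373],
       [  0.        , 284.86882438, 192.90342754],
       [  0.        ,   0.        ,   1.        ]]), 'rvec': array([-2.32946112, -1.75525799, -0.23393785]), 'tvec': array([-572.87761822,  -35.09570939,  378.21656498])}
8.0 0.15
```

View pics/scene0.png

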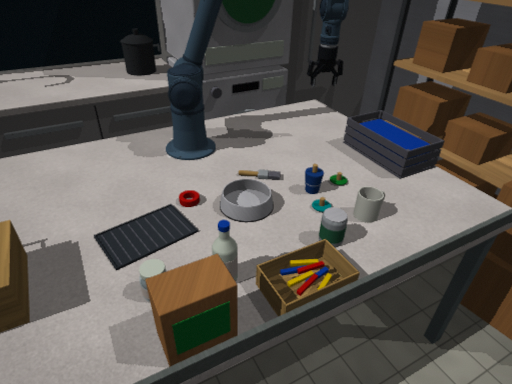

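View pics/side0.png

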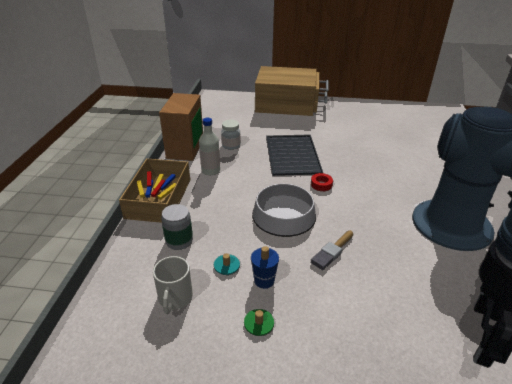

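View pics/wrist0.png

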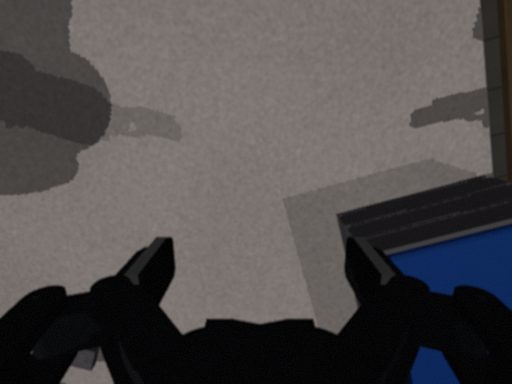

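Candidates for the lid are: the blue lid on the tin, with its wooden knob at scene (315,168) / side (265,252); the turquoise lid on the worktop at scene (322,205) / side (227,264); and the green lid at scene (339,180) / side (259,321). I choose the blue one, since it sits on the blue tin. Next I measure it and check a close crop.

```bash
cat > h.py <<'E'
import numpy as np, cv2
from plant import state, vision, manip
def cam(n,cal=None):
    c=cal or vision.calibration(n); R,_=cv2.Rodrigues(c["rvec"]); K=c["camera_matrix"]; t=np.array(c["tvec"]).ravel()
    return K,R,t
def ray(n,uv,cal=None):
    K,R,t=cam(n,cal); d=R.T@np.linalg.solve(K,[uv[0],uv[1],1.]); return -R.T@t, d/np.linalg.norm(d)
def plane(n,uv,z,cal=None):
    o,d=ray(n,uv,cal); return o+d*(z-o[2])/d[2]
def tri(rs):
    A=0;b=0
    for o,d in rs:
        P=np.eye(3)-np.outer(d,d); A=A+P;b=b+P@o
    x=np.linalg.solve(A,b)
    return x,[float(np.linalg.norm((np.eye(3)-np.outer(d,d))@(x-o))) for o,d in rs]
def proj(n,p,cal=None):
    K,R,t=cam(n,cal); return cv2.projectPoints(np.array(p,float).reshape(-1,3),cv2.Rodrigues(R)[0],t,K,None)[0].reshape(-1,2)
def blobs(im,lo,hi,amin=15):
    m=cv2.inRange(cv2.cvtColor(im,cv2.COLOR_BGR2HSV),np.array(lo),np.array(hi))
    n,l,st,c=cv2.connectedComponentsWithStats(m)
    return [(tuple(np.round(c[i],1)),tuple(int(v) for v in st[i])) for i in range(1,n) if st[i,4]>=amin],l,m
E
python3 - <<'E'
from h import *
S=cv2.imread("pics/scene0.png");D=cv2.imread("pics/side0.png")
a=cv2.resize(S[150:260,80:360],None,fx=2.8,fy=2.8,interpolation=cv2.INTER_CUBIC);cv2.imwrite("pics/s_crop.png",a)
b=cv2.resize(D[120:345,190:370],None,fx=2.6,fy=2.6,interpolation=cv2.INTER_CUBIC);cv2.imwrite("pics/d_crop.png",b)
for nm,im in(("scene",S),("side",D)):
    for c,lo,hi in(("blue",(105,120,30),(130,255,255)),("wood",(8,90,60),(25,255,255)),("red",(0,150,60),(6,255,255))):
        print(nm,c,[x for x in blobs(im,lo,hi)[0]])
E
```

```text
scene blue [((np.float64(394.3), np.float64(134.1)), (360, 118, 70, 32, 861)), ((np.float64(312.9), np.float64(180.1)), (306, 168, 17, 26, 319)), ((np.float64(223.2), np.float64(225.6)), (218, 220, 12, 12, 114)), ((np.float64(288.8), np.float64(270.3)), (280, 266, 22, 9, 105)), ((np.float64(322.0), np.float64(271.4)), (316, 266, 12, 12, 71))]
scene wood [((np.float64(496.8), np.float64(1.8)), (471, 0, 41, 7, 153)), ((np.float64(461.2), np.float64(63.1)), (393, 20, 119, 86, 4575)), ((np.float64(416.5), np.float64(106.7)), (393, 85, 55, 47, 1484)), ((np.float64(494.5), np.float64(119.1)), (476, 112, 36, 16, 122)), ((np.float64(477.2), np.float64(153.6)), (439, 116, 73, 91, 3294)), ((np.float64(396.0), np.float64(125.3)), (385, 120, 23, 12, 23)), ((np.float64(314.4), np.float64(167.4)), (313, 164, 4, 8, 29)), ((np.float64(456.3), np.float64(174.9)), (435, 164, 44, 23, 146)), ((np.float64(247.9), np.float64(172.9)), (239, 171, 19, 5, 79)), ((np.float64(338.6), np.float64(175.7)), (337, 172, 5, 8, 26)), ((np.float64(321.6), np.float64(200.8)), (320, 197, 5, 9, 33)), ((np.float64(4.7), np.
[... 972 characters left out ...]
24.3)), (159, 93, 41, 68, 1766)), ((np.float64(152.7), np.float64(190.9)), (119, 159, 70, 63, 2071)), ((np.float64(186.5), np.float64(179.6)), (183, 176, 7, 9, 16)), ((np.float64(178.7), np.float64(197.1)), (176, 193, 7, 10, 28)), ((np.float64(344.1), np.float64(238.3)), (335, 231, 18, 16, 129)), ((np.float64(264.6), np.float64(252.3)), (262, 247, 7, 12, 71)), ((np.float64(225.9), np.float64(258.7)), (223, 254, 6, 11, 55)), ((np.float64(258.8), np.float64(316.3)), (255, 310, 8, 14, 86))]
side red [((np.float64(148.7), np.float64(177.1)), (147, 171, 5, 15, 60)), ((np.float64(321.6), np.float64(181.3)), (312, 173, 21, 18, 278)), ((np.float64(156.6), np.float64(189.0)), (151, 180, 13, 17, 71))]
```

View pics/s_crop.png

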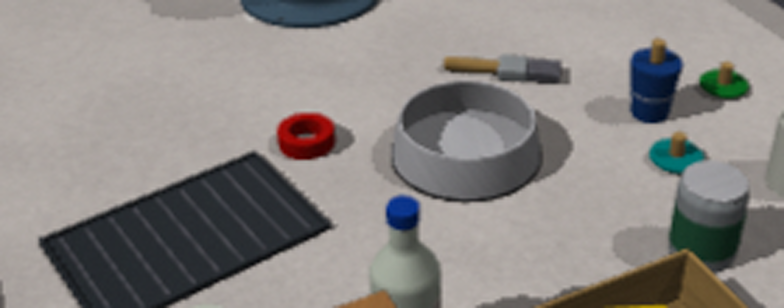

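View pics/d_crop.png

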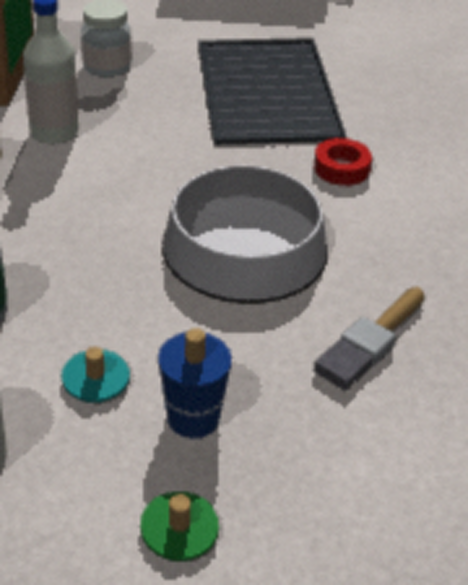

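Run:
```python
from h import *
np.set_printoptions(precision=1,suppress=True)
k,e=tri([ray("scene",(314.6,167.5)),ray("side",(264.7,252.5))]);print("blue knob",k,e)
print("teal knob",*tri([ray("scene",(321.8,200.8)),ray("side",(225.9,258.7))]))
print("green knob",*tri([ray("scene",(338.8,175.7)),ray("side",(258.8,316.3))]))
print("toy",*tri([ray("scene",(188.5,198)),ray("side",(321.6,181.5))]))
# side tray corners (outer), from picture
for n,cs in (("scene",[(96,233),(182,208),(198,231),(109,262)]),("side",[(266,137),(312,136),(321,172),(276,175)])):
    P=[plane(n,c,6) for c in cs]; print(n,np.array(P), np.mean(P,0),[np.linalg.norm(P[i]-P[i-1]) for i in range(4)])
print("spray", plane("side",(209,172),0),"can",plane("side",(178,243),0),"brush",plane("side",(353,235),10),plane("side",(315,264),10))
```

```text
blue knob [500.3 281.7  95.9] [0.4361983920184132, 0.4361983920184838]
teal knob [599.6 248.8  27.6] [0.286397890489498, 0.28639789048957875]
green knob [498.1 404.7  26.4] [0.2748392610156655, 0.2748392610156134]
toy [ 365.1 -139.9   13.3] [0.4000332354283343, 0.4000332354284126]
scene [[ 400.7 -448.     6. ]
 [ 398.8 -175.8    6. ]
 [ 531.4 -170.4    6. ]
 [ 541.8 -435.5    6. ]] [ 468.2 -307.4    6. ] [np.float64(141.64304766939566), np.float64(272.1652766685628), np.float64(132.77090948859782), np.float64(265.33385136442877)]
side [[ 575.  -416.3    6. ]
 [ 402.2 -448.7    6. ]
 [ 366.9 -205.1    6. ]
 [ 513.5 -166.3    6. ]] [ 464.4 -309.1    6. ] [np.float64(257.4149183794293), np.float64(175.87588010966883), np.float64(246.20443342665433), np.float64(151.67864929490722)]
spray [ 738.4 -161.3    0. ] can [744.2 184.3   0. ] brush [279.9  97.4  10. ] [379.9 218.9  10. ]
```

The crops show one blue tin with a wooden knob, standing upright. The turquoise and green lids lie separately on the worktop, so the choice is confirmed. The knob comes out at z≈96, against about 94 expected. Next I fit the tray and the bowl.

Run:
```python
from h import *
np.set_printoptions(precision=1,suppress=True)
S=cv2.imread("pics/scene0.png");D=cv2.imread("pics/side0.png")
for n,im,c,box in(("scene",S,(146,235),(85,195,205,270)),("side",D,(293,155),(255,125,330,180))):
    g=cv2.cvtColor(im,cv2.COLOR_BGR2GRAY); m=np.zeros_like(g); x0,y0,x1,y1=box
    m[y0:y1,x0:x1]=(g[y0:y1,x0:x1]<85)*255
    m=cv2.morphologyEx(m,cv2.MORPH_CLOSE,np.ones((3,3)))
    cs=cv2.findContours(m,0,2)[0]; k=max(cs,key=cv2.contourArea)
    P=np.array([plane(n,p[0],6)[:2] for p in k],np.float32)
    r=cv2.minAreaRect(P); print(n,"tray",r, cv2.boxPoints(r).tolist())
    # approx quad centre by area centroid
    M=cv2.moments(P.reshape(-1,1,2)); print(" centroid",M["m10"]/M["m00"],M["m01"]/M["m00"])
for n,im,box in(("scene",S,(215,172,280,222)),("side",D,(245,180,325,240))):
    hsv=cv2.cvtColor(im,cv2.COLOR_BGR2HSV); x0,y0,x1,y1=box
    a=im[y0:y1,x0:x1]; cv2.imwrite(f"pics/bowl_{n}.png",cv2.resize(a,None,fx=8,fy=8,interpolation=cv2.INTER_NEAREST))
```

```text
scene tray ((469.54595947265625, -312.4937744140625), (178.00914001464844, 262.8049011230469), 10.614358901977539) [[357.86029052734375, -199.73416137695312], [406.26837158203125, -458.0422668457031], [581.2316284179688, -425.2533874511719], [532.8235473632812, -166.94528198242188]]
 centroid 469.48516138623614 -312.8177536539256
side tray ((459.1810302734375, -297.4666442871094), (186.42300415039062, 302.2341613769531), 11.672870635986328) [[337.32269287109375, -168.333740234375], [398.4718017578125, -464.31732177734375], [581.0393676757812, -426.59954833984375], [519.8902587890625, -130.615966796875]]
 centroid 465.1623640620592 -305.7095603483123
```

Run:
```python
import cv2,numpy as np
a=cv2.imread("pics/bowl_scene.png");b=cv2.imread("pics/bowl_side.png")
w=cv2.resize(b,(640,480)); cv2.imwrite("pics/bowl_scene_v.png",a); print(a.shape,b.shape)
```

```text
(400, 520, 3) (480, 640, 3)
```

View pics/bowl_scene.png

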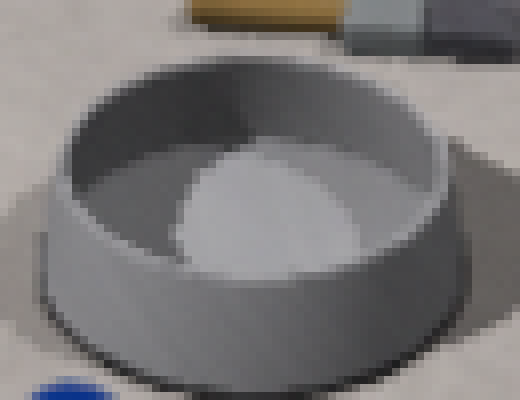

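View pics/bowl_side.png

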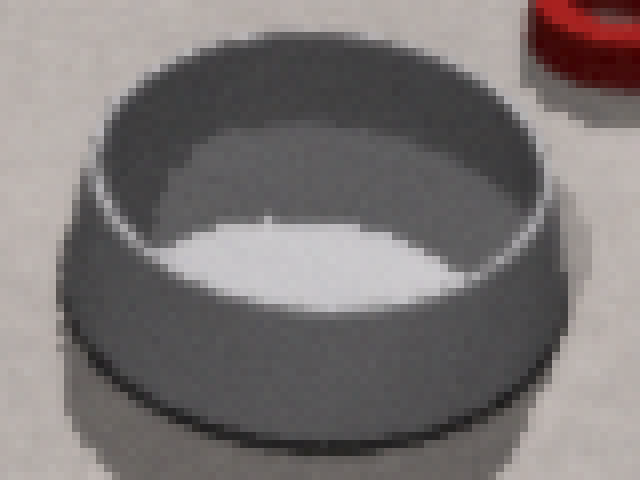

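Run:
```python
from h import *
np.set_printoptions(precision=1,suppress=True)
def circ(n,pts,org,s,z):
    P=np.array([plane(n,(org[0]+u/s-.5+0.0,org[1]+v/s-.5),z)[:2] for u,v in pts])
    A=np.c_[2*P,np.ones(len(P))]; x=np.linalg.lstsq(A,(P**2).sum(1),rcond=None)[0]
    print(n,x[:2],"r",np.sqrt(x[2]+x[0]**2+x[1]**2))
circ("scene",[(66,170),(447,165),(250,58),(265,282),(110,100),(385,92),(130,248),(390,245)],(215,172),8,55)
circ("side",[(93,165),(551,175),(310,33),(330,315),(165,72),(470,72),(150,252),(480,278)],(245,180),8,55)
P=np.array([plane("side",p,6) for p in [(266.5,135.4),(310.4,134.6),(321.9,172.3),(272.3,175)]]);print(P,P.mean(0))
```

```text
scene [474.   27.2] r 79.13570873527648
side [471.7  28.1] r 80.06531399440516
[[ 574.6 -429.     6. ]
 [ 408.5 -459.     6. ]
 [ 363.9 -203.7    6. ]
 [ 525.6 -164.6    6. ]] [ 468.1 -314.1    6. ]
```

The bowl is at about (473, 27.5) in both views, with a fitted rim radius of 80 mm (82 mm expected). The tray centre is at (469, −313) with a yaw of about 10.5°. I now move over the tin.

Emit:
move_arm --motion '[[[-40,-16.5,4,0,0,0,85],[-40,-16.5,4,0,0,0,85],[-40,-16.5,4,0,0,0,85],[-40,-16.5,4,0,0,0,85],[-40,-16.5,4,0,0,0,85]]]' --squeeze 40

```text
clock: 0.65
tcp_pos: [329.1, 416.8, 218.9]
ee_rot: [[-0.961, 0.276, -0.0], [0.276, 0.961, -0.0], [0.0, -0.0, -1.0]]
ft_force: [1.2, 1.2, -0.2]
grip_width: 0.997
```

Emit:
move_arm --motion '[[[-40,-16.5,4,0,0,0,85],[-40,-16.5,4,0,0,0,85],[-40,-16.5,4,0,0,0,85],[-40,-16.5,4,0,0,0,85],[-20,-8,4,0,0,0,85]]]'

```text
clock: 1.15
tcp_pos: [483.2, 294.8, 198.8]
ee_rot: [[-0.96, 0.279, 0.0], [0.279, 0.96, -0.001], [-0.001, -0.001, -1.0]]
ft_force: [-1.0, 0.5, 0.1]
grip_width: 0.994
```

Run:
```python
from h import *
np.set_printoptions(precision=1,suppress=True)
s=state();cal=vision.calibration("wrist");im=vision.snapshot("wrist");cv2.imwrite("pics/w1.png",im)
import json
json.dump([s["joint_positions"].tolist(),s["tcp_pos"].tolist(),np.array(s["ee_rot"]).tolist()],open("j1.json","w"))
print(s["tcp_pos"],s["joint_positions"])
print("expect knob top at",proj("wrist",[500.3,281.7,108],cal),"knob base",proj("wrist",[500.3,281.7,80],cal),"tcp-grasp",proj("wrist",[s["tcp_pos"][0],s["tcp_pos"][1],95],cal))
```

```text
[483.2 294.8 198.8] [ 0.4  0.4 -0.   1.2 -0.   0.7]
expect knob top at [[251.3 221.1]] knob base [[252.2 210.3]] tcp-grasp [[260.6 193.9]]
```

View pics/w1.png

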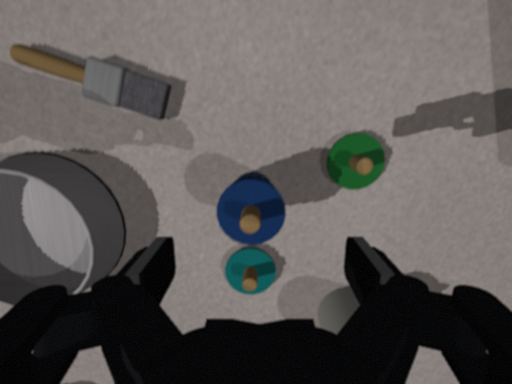

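The wrist view shows the knob top at (250,222) and the blue disc at (251,210), where (251,221) and (252,210) were predicted. So (500, 282) is right, and I go down.

Emit:
move_arm --motion '[[[-10,-4,25,0,0,0,85],[-10,-4,25,0,0,0,85],[0,0,25,0,0,0,60],[0,0,20,0,0,0,60],[0,0,10,0,0,0,45]]]'

```text
clock: 1.7
tcp_pos: [496.0, 283.6, 92.0]
ee_rot: [[-0.961, 0.276, -0.004], [0.276, 0.961, -0.001], [0.003, -0.002, -1.0]]
ft_force: [0.1, -0.9, 0.4]
grip_width: 0.55
```

Emit:
move_arm --motion '[[[-2,-0.5,0,0,0,0,30],[0,0,0,0,0,0,10],[0,0,0,0,0,0,0],[0,0,0,0,0,0,0],[0,0,0,0,0,0,0]]]'

```text
clock: 2.2
tcp_pos: [500.1, 283.4, 95.1]
ee_rot: [[-0.961, 0.276, 0.001], [0.276, 0.961, 0.001], [-0.001, 0.001, -1.0]]
ft_force: [0.3, 0.1, -0.8]
grip_width: 0.192
```

Emit:
move_arm --motion '[[[0,0,-10,0,0,0,0],[0,0,-20,0,0,0,0],[0,0,-30,0,0,0,0],[0,0,-20,0,0,0,0],[0,0,0,0,0,0,0]]]'

```text
clock: 2.7
tcp_pos: [502.0, 284.1, 178.6]
ee_rot: [[-0.961, 0.276, 0.007], [0.276, 0.961, 0.003], [-0.006, 0.005, -1.0]]
ft_force: [0.2, 1.1, 0.6]
grip_width: 0.188
```

Run:
```python
from h import *
im=vision.snapshot("side");cv2.imwrite("pics/side1.png",cv2.resize(im[160:340,180:360],None,fx=3,fy=3))
s=state();print(s["tcp_pos"],s["grip_width"])
```

```text
[501.07697618 283.69890058 176.60279014] 0.1926573378981634
```

View pics/side1.png

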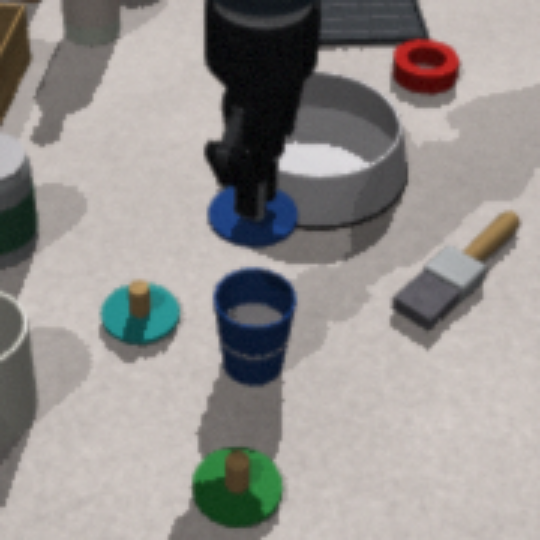

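The lid is off and level in the gripper, and the tin stands where it was. I carry the lid to the tray's far half, aiming for about (484, −390).

Emit:
move_arm --motion '[[[-6,-22,0,0,0,0,0],[-11,-43,0,0,0,0,0],[-11,-43,0,0,0,0,0],[-11,-43,0,0,0,0,0],[-11,-43,0,0,0,0,0]]]'

```text
clock: 3.25
tcp_pos: [492.8, 81.3, 173.2]
ee_rot: [[-0.961, 0.276, -0.002], [0.276, 0.961, -0.0], [0.002, -0.001, -1.0]]
ft_force: [1.2, -0.6, 0.0]
grip_width: 0.191
```

Emit:
move_arm --motion '[[[-11,-43,0,0,0,0,0],[-11,-43,0,0,0,0,0],[-11,-43,0,0,0,0,0],[-11,-43,0,0,0,0,0],[-11,-43,0,0,0,0,0]]]'

```text
clock: 3.75
tcp_pos: [486.4, -140.4, 173.2]
ee_rot: [[-0.961, 0.276, -0.002], [0.276, 0.961, 0.001], [0.002, 0.0, -1.0]]
ft_force: [1.7, 0.1, 0.8]
grip_width: 0.196
```

Emit:
move_arm --motion '[[[-11,-43,0,0,0,0,0],[-11,-43,0,0,0,0,0],[-11,-43,10,0,0,0,0],[-11,-43,20,0,0,0,0],[-11,-43,20,0,0,0,0]]]'

```text
clock: 4.25
tcp_pos: [480.4, -362.4, 122.9]
ee_rot: [[-0.961, 0.276, -0.0], [0.276, 0.961, 0.001], [0.001, 0.001, -1.0]]
ft_force: [1.5, 0.7, 0.1]
grip_width: 0.195
```

Emit:
move_arm --motion '[[[-11,-25,30,0,0,0,0],[0,0,25,0,0,0,0],[0,0,20,0,0,0,0],[0,0,10,0,0,0,0],[0,0,5,0,0,0,0]]]'

```text
clock: 4.75
tcp_pos: [483.6, -386.7, 32.4]
ee_rot: [[-0.961, 0.276, -0.002], [0.276, 0.961, 0.003], [0.003, 0.002, -1.0]]
ft_force: [0.1, -0.2, 0.2]
grip_width: 0.195
```

Run:
```python
from h import *
im=vision.snapshot("side");cv2.imwrite("pics/side2.png",cv2.resize(im[100:200,230:370],None,fx=4,fy=4))
s=state();print(s["tcp_pos"],s["grip_width"],s["ft_force"])
```

```text
[ 483.89974007 -386.87128963   32.62322959] 0.19812158060161583 [0.69774259 0.10272881 0.32782648]
```

View pics/side2.png

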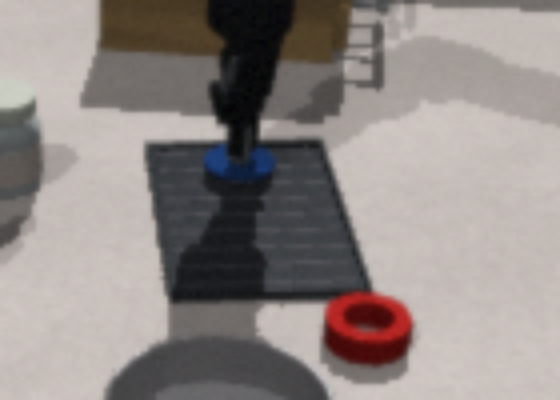

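The lid hangs just above the far half of the tray, inside the lip. I set it down and release.

Emit:
move_arm --motion '[[[0,0,2,0,0,0,0],[0,0,1,0,0,0,0],[0,0,0,0,0,0,0]]]'

```text
clock: 5.1
tcp_pos: [485.3, -388.3, 32.2]
ee_rot: [[-0.961, 0.276, 0.001], [0.276, 0.961, -0.001], [-0.002, -0.001, -1.0]]
ft_force: [0.1, -0.5, 0.2]
grip_width: 0.193
```

Emit:
move_arm --motion '[[[0,0,1.5,0,0,0,0],[0,0,1,0,0,0,0],[0,0,0,0,0,0,0]]]'

```text
clock: 5.4
tcp_pos: [485.2, -388.2, 29.7]
ee_rot: [[-0.961, 0.276, 0.001], [0.276, 0.961, -0.001], [-0.001, -0.0, -1.0]]
ft_force: [0.4, 1.1, 4.6]
grip_width: 0.192
```

Contact: the vertical force is 4.6 N. I release, opening slowly at first, and then rise.

Emit:
move_arm --motion '[[[0,0,0,0,0,0,24],[0,0,0,0,0,0,35],[0,0,0,0,0,0,45],[0,0,-10,0,0,0,45],[0,0,-25,0,0,0,45]]]'

```text
clock: 5.9
tcp_pos: [483.0, -386.3, 62.1]
ee_rot: [[-0.961, 0.276, -0.004], [0.276, 0.961, 0.004], [0.005, 0.003, -1.0]]
ft_force: [0.2, -0.4, 0.5]
grip_width: 0.524
```

Emit:
move_arm --motion '[[[0,0,-30,0,0,0,85],[0,0,-30,0,0,0,85],[0,0,-30,0,0,0,85]]]'

```text
clock: 6.2
tcp_pos: [484.6, -387.8, 155.6]
ee_rot: [[-0.961, 0.276, 0.0], [0.276, 0.961, -0.0], [-0.0, -0.0, -1.0]]
ft_force: [-1.0, -0.0, -0.0]
grip_width: 0.986
```

Run:
```python
from h import *
im=vision.snapshot("side");cv2.imwrite("pics/side3.png",cv2.resize(im[100:200,230:370],None,fx=4,fy=4))
cal=vision.calibration("wrist");im=vision.snapshot("wrist");cv2.imwrite("pics/w3.png",im)
s=state();print(s["clock"],s["tcp_pos"],s["joint_positions"],s["grip_width"],s["ft_force"])
print(proj("wrist",[485,-389,43],cal),proj("wrist",[485,-389,15],cal))
```

```text
6.3 [ 487.12823417 -390.22565377  159.65181735] [-7.77037208e-01  4.99345612e-01  6.25611454e-02  1.12451927e+00
  1.02886621e-04 -4.97305379e-01] 0.9937095783071991 [ 0.97654129 -0.28864235 -0.14310198]
[[261.44037879 186.67401816]] [[261.37873373 179.68781116]]
```

View pics/side3.png

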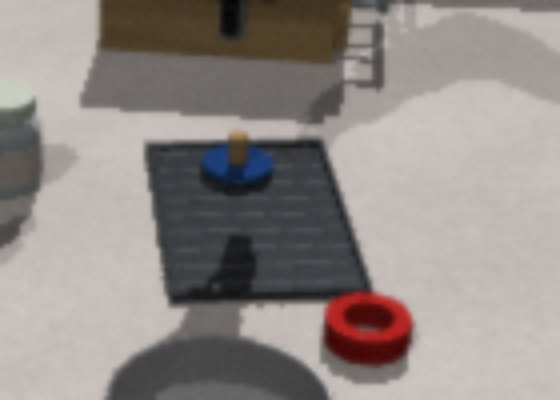

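View pics/w3.png

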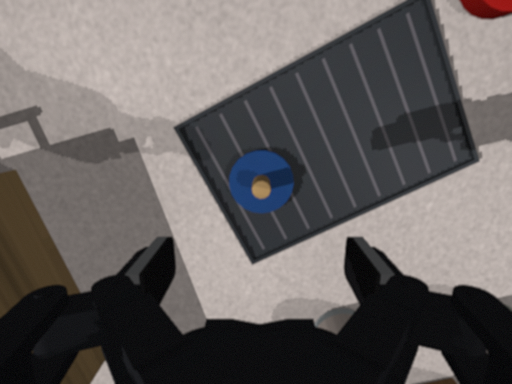

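Step 1 is done: the lid lies knob up on the tray, at (261,182) in the wrist view and well inside the lip. Next is a side grasp of the tin with the tool pitched about 25° below horizontal. I plan the transit and fit the arm kinematics for reach.

```bash
cat > plan.py <<'E'
from h import *
from scipy.spatial.transform import Rotation as Rn
np.set_printoptions(precision=3,suppress=True)
def tool(az,pitch,roll=0):
    "az: horizontal heading of tool z (deg), pitch below horizontal (deg), roll about tool z"
    a,p=np.radians([az,pitch]); z=np.array([np.cos(p)*np.cos(a),np.cos(p)*np.sin(a),-np.sin(p)])
    y=np.array([-np.sin(a),np.cos(a),0]); x=np.cross(y,z)
    return np.c_[x,y,z]@Rn.from_euler("z",roll,degrees=True).as_matrix()
def rows(p0,R0,p1,R1,n):
    "n rows, const world velocity and const relative rotation"
    w=Rn.from_matrix(R0.T@R1).as_rotvec(degrees=True)/n; R=Rn.from_matrix(R0); out=[]
    for i in range(n):
        d=R.inv().apply((np.array(p1)-p0)/n); out.append(list(np.round(d,1))+list(np.round(w,2))); R=R*Rn.from_rotvec(w,degrees=True)
    return out
def show(rs):
    for r in rs: print([float(v) for v in r], "|d|%.0f |w|%.1f"%(np.linalg.norm(r[:3]),np.linalg.norm(r[3:6])))
E
python3 - <<'E'
from plan import *
import json
s=state();print(s["tcp_pos"])
print(json.load(open("j1.json"))[:2])
R0=np.array(s["ee_rot"]);R0=tool(0,90,0) if 0 else R0
R1=tool(23,90,0)
print("yaw"); show(rows(s["tcp_pos"],R0,[440,-180,270],R1,5))
E
```

```text
[ 487.128 -390.226  159.652]
[[0.43629807555531736, 0.37238412784595126, -0.03154071973997376, 1.166733404318613, -0.000835521600415384, 0.7193226890538423], [483.1708736954899, 294.8497931343805, 198.78039092752323]]
yaw
[20.5, 37.7, -22.4, -0.08, 0.08, -7.81] |d|48 |w|7.8
[15.2, 40.2, -22.3, -0.08, 0.08, -7.81] |d|48 |w|7.8
[9.6, 41.9, -22.3, -0.08, 0.08, -7.81] |d|48 |w|7.8
[3.9, 42.9, -22.2, -0.08, 0.08, -7.81] |d|48 |w|7.8
[-2.0, 43.0, -22.1, -0.08, 0.08, -7.81] |d|48 |w|7.8
```

Emit:
move_arm --motion '[[[20.5,37.7,-22.4,0,0,-7.8,85],[15.2,40.2,-22.3,0,0,-7.8,85],[9.6,41.9,-22.3,0,0,-7.8,85],[3.9,42.9,-22.2,0,0,-7.8,85],[-2,43,-22,0,0,-7.8,85]]]'

```text
clock: 6.8
tcp_pos: [437.2, -176.3, 265.6]
ee_rot: [[-0.919, -0.395, -0.0], [-0.395, 0.919, 0.0], [-0.0, 0.0, -1.0]]
ft_force: [0.1, 0.7, 0.4]
grip_width: 0.995
```

Run:
```python
from plan import *
from scipy.optimize import least_squares
s=state();print(s["tcp_pos"],s["joint_positions"]);print(np.array(s["ee_rot"]))
D=[([.378,.0796],570.9,238.4),([.4993,.0626],620.9,159.65),([.3724,-.0315],np.sqrt(483.17**2+294.85**2-63.3**2),198.8)]
q=s["joint_positions"];p=s["tcp_pos"]
D.append((q[1:3],np.sqrt(p[0]**2+p[1]**2-63.3**2),p[2]))
def f(x):
    a,L1,L2,h=x
    return np.concatenate([[a+L1*np.sin(j[0])+L2*np.cos(j[0]-j[1])-r,h+L1*np.cos(j[0])-L2*np.sin(j[0]-j[1])-z] for j,r,z in D])
r=least_squares(f,[0,300,300,0]);print(r.x,r.fun)
R0=np.array(s["ee_rot"])
```

```text
[ 437.228 -176.311  265.596] [-0.518  0.16  -0.142  1.269  0.    -0.924]
[[-0.919 -0.395 -0.   ]
 [-0.395  0.919  0.   ]
 [-0.     0.    -1.   ]]
[  21.235  533.945  375.863 -149.471] [ 6.647 -2.121 -3.417  0.667 -1.348  1.358 -1.881  0.096]
```

Run:
```python
from plan import *
s=state()
show(rows(s["tcp_pos"],np.array(s["ee_rot"]),[500,30,290],tool(23,50,0),5))
```

```text
[-27.8, 33.0, -4.9, 0.02, -8.0, 0.05] |d|43 |w|8.0
[-28.2, 33.0, -1.0, 0.02, -8.0, 0.05] |d|43 |w|8.0
[-28.0, 33.0, 3.0, 0.02, -8.0, 0.05] |d|43 |w|8.0
[-27.3, 33.0, 6.8, 0.02, -8.0, 0.05] |d|43 |w|8.0
[-26.1, 33.1, 10.5, 0.02, -8.0, 0.05] |d|43 |w|8.0
```

Emit:
move_arm --motion '[[[-28,33,-5,0,-8,0,85],[-28,33,-1,0,-8,0,85],[-28,33,3,0,-8,0,85],[-27,33,7,0,-8,0,85],[-26,33,10.5,0,-8,0,85]]]'

```text
clock: 7.3
tcp_pos: [501.3, 29.3, 290.2]
ee_rot: [[-0.702, -0.39, 0.596], [-0.297, 0.921, 0.252], [-0.648, -0.0, -0.762]]
ft_force: [1.1, -0.3, -0.1]
grip_width: 0.996
```

Run:
```python
from plan import *
s=state();print(s["tcp_pos"],s["joint_positions"]);print(np.array(s["ee_rot"]))
```

```text
[501.35   29.275 290.25 ] [-0.342 -0.269 -0.72   0.56   0.453 -0.611]
[[-0.702 -0.39   0.596]
 [-0.297  0.921  0.252]
 [-0.648 -0.    -0.762]]
```

```bash
cat > fk.py <<'E'
from plan import *
from scipy.optimize import least_squares
import json,os
def log():
    s=state(); L=json.load(open("log.json")) if os.path.exists("log.json") else []
    L.append([list(map(float,s["joint_positions"])),list(map(float,s["tcp_pos"])),np.array(s["ee_rot"]).tolist()]); json.dump(L,open("log.json","w")); return s
def Ry(q): return Rn.from_euler("y",q).as_matrix()
def Rz(q): return Rn.from_euler("z",q).as_matrix()
def fkp(j,x):
    a,off,h,L1,L1p,L2,L2p,w1,L4=x
    v=np.array([a,off,h])+Ry(j[1])@[L1p,0,L1]+Ry(j[1]-j[2])@[L2,0,L2p]+Ry(j[1]-j[2]+j[3])@(np.array([0,0,0])+Rz(j[4])@np.array([L4,0,w1]))
    return Rz(j[0])@v
def fkR(j):
    # tool z = forward
    M=Rz(j[0])@Ry(j[1]-j[2]+j[3])@Rz(j[4])
    return np.c_[-M[:,2],M[:,1],M[:,0]]@Rn.from_euler("z",j[5]).as_matrix()
E
python3 - <<'E'
from fk import *
s=log()
L=json.load(open("log.json"))
if len(L)==1:
    L+= [[[1.18073141,.378042843,.0796243729,1.27438474,0,1.46048924],[158.525,552.056,238.372],None],
     [[-7.77037208e-01,4.99345612e-01,6.25611454e-02,1.12451927e+00,1.02886621e-04,-4.97305379e-01],[487.12823417,-390.22565377,159.65181735],None]]
    L.append(json.load(open("j1.json"))); L.append([[-.518,.16,-.142,1.269,0,-.924],[437.228,-176.311,265.596],None])
    json.dump(L,open("log.json","w"))
print(fkR(s["joint_positions"]))
x0=np.array([0,63,130,400,0,350,0,0,230.])
r=least_squares(lambda x:np.concatenate([(fkp(l[0],x)-l[1]) for l in L]+[(x-x0)*.003]),x0);print(r.x,r.fun[:15].reshape(-1,3))
show(rows(s["tcp_pos"],np.array(s["ee_rot"]),[450,190,220],tool(23,42,0),5))
E
```

```text
[[-0.702 -0.39   0.596]
 [-0.297  0.921  0.252]
 [-0.648 -0.    -0.762]]
[ 12.814  62.318  68.148 417.561  32.209 318.018 209.44   -1.106 313.956] [[-1.667  4.785 -0.934]
 [-2.966 -9.8   -1.305]
 [-1.586  0.184  0.943]
 [ 5.776  1.599  0.23 ]
 [ 7.083 -5.178  1.066]]
[6.8, 33.6, 12.7, -0.01, -1.53, -0.01] |d|37 |w|1.5
[7.1, 33.6, 12.5, -0.01, -1.53, -0.01] |d|37 |w|1.5
[7.4, 33.6, 12.3, -0.01, -1.53, -0.01] |d|37 |w|1.5
[7.7, 33.6, 12.1, -0.01, -1.53, -0.01] |d|37 |w|1.5
[8.1, 33.6, 11.9, -0.01, -1.53, -0.01] |d|37 |w|1.5
```

Emit:
move_arm --motion '[[[7,33.5,12.5,0,-1.5,0,85],[7,33.5,12.5,0,-1.5,0,85],[7.5,33.5,12.5,0,-1.5,0,85],[7.5,33.5,12,0,-1.5,0,85],[8,33.5,12,0,-1.5,0,85]]]'

```text
clock: 7.8
tcp_pos: [462.3, 191.5, 241.3]
ee_rot: [[-0.636, -0.391, 0.665], [-0.269, 0.92, 0.284], [-0.723, 0.001, -0.69]]
ft_force: [0.8, 0.2, -0.2]
grip_width: 0.998
```

Run:
```python
from fk import *
s=log()
L=json.load(open("log.json"))
print(s["tcp_pos"],s["joint_positions"],np.array(s["ee_rot"]))
best=None
rng=np.random.default_rng(0)
for t in range(20):
    x0=np.array([0,63,130,400,0,350,0,0,230.])+rng.normal(0,60,9)
    r=least_squares(lambda x:np.concatenate([(fkp(l[0],x)-l[1]) for l in L]+[(x-np.array([0,63,130,400,0,350,0,0,230.]))*1e-3]),x0)
    if best is None or r.cost<best.cost: best=r
print(best.x,best.cost);print(best.fun[:3*len(L)].reshape(-1,3))
```

```text
[462.267 191.549 241.255] [ 0.158 -0.35  -1.018  0.11   0.177 -0.17 ] [[-0.636 -0.391  0.665]
 [-0.269  0.92   0.284]
 [-0.723  0.001 -0.69 ]]
[ 52.715  62.092 103.253 419.923  34.533 290.983 160.416  -1.093 314.546] 177.4177909596501
[[-5.323  6.122  4.285]
 [-1.733 -7.397 -4.363]
 [-3.273  1.526  3.433]
 [ 4.794  0.891  1.646]
 [ 8.876 -6.461 -1.223]
 [ 2.175  1.231 -3.778]]
```

Emit:
move_arm --motion '[[[0,0,0,0,0,0,85],[0,0,0,0,0,0,85]]]'

```text
clock: 8.0
tcp_pos: [459.7, 191.4, 237.5]
ee_rot: [[-0.64, -0.395, 0.659], [-0.273, 0.919, 0.285], [-0.718, 0.002, -0.696]]
ft_force: [-0.1, -0.2, -0.8]
grip_width: 0.995
```

Run:
```python
from fk import *
L=json.load(open("log.json"))[:-1]; json.dump(L,open("log.json","w"))
s=log(); print(s["tcp_pos"],s["joint_positions"],s["dq"],np.array(s["ee_rot"])[:,2])
```

```text
[459.734 191.375 237.52 ] [ 0.156 -0.348 -1.02   0.114  0.18  -0.174] [-0.054  0.001 -0.     0.005  0.002 -0.001] [ 0.659  0.285 -0.696]
```

```bash
cat >> fk.py <<'E'
LO=np.array([-2.72,-.84,-1.02,-1.77,-1.37,-3.14]);HI=np.array([2.72,1.66,1.22,2.12,1.28,3.14])
def fit():
    L=json.load(open("log.json")); pr=np.array([0,63,130,400,0,350,0,0,230.]); best=None; rng=np.random.default_rng(0)
    for t in range(15):
        r=least_squares(lambda x:np.concatenate([(fkp(l[0],x)-l[1]) for l in L]+[(x-pr)*3e-3]),pr+rng.normal(0,40,9))
        if best is None or r.cost<best.cost: best=r
    return best.x,best.fun[:3*len(L)].reshape(-1,3)
def ik(p,R,x,seed=None):
    best=None
    for s in ([seed] if seed is not None else [[0,.2,-.5,.5,0,0],[.3,-.2,-.8,.3,.6,0],[-.6,.2,-.5,.5,-.6,0],[-.3,.2,-.5,.5,.6,1.5],[-.3,.2,-.5,.5,.6,-1.5],[0,.2,-.5,.5,0,-2.5],[0,.2,-.5,.5,0,2.5]]):
        r=least_squares(lambda j:np.concatenate([(fkp(j,x)-p)/100,(fkR(j)-R).ravel()*3]),np.clip(s,LO+.01,HI-.01),bounds=(LO+.02,HI-.02))
        if best is None or r.cost<best.cost: best=r
    return best.x,np.linalg.norm(fkp(best.x,x)-p),np.degrees(Rn.from_matrix(fkR(best.x).T@R).magnitude())
E
python3 - <<'E'
from fk import *
x,res=fit();print(x);print(res);json.dump(list(x),open("x.json","w"))
for pt in(20,30,40,50):
  for az in (23,40,55,65,75):
    R=tool(az,pt);d=R[:,2]; o=[]
    for back in(0,90):
        j,e,w=ik(np.array([500,282,45])+(11-back)*d,R,x); o.append((round(e),round(w),np.round(j[[2,4,5]],2)))
    print(pt,az,o)
E
```

```text
[ 51.133  62.08  106.137 420.061  34.393 293.768 158.267  -1.248 314.593]
[[-5.596  6.229  3.999]
 [-1.641 -7.204 -4.218]
 [-3.41   1.643  3.332]
 [ 4.708  0.838  1.592]
 [ 9.015 -6.553 -1.107]
 [ 2.363  1.295 -3.598]]
20 23 [(134, 11, array([-1.  , -0.19,  0.07])), (165, 16, array([-1.  , -0.27,  0.14]))]
20 40 [(127, 11, array([-1.  ,  0.59, -0.33])), (157, 16, array([-1.  ,  0.72, -0.53]))]
20 55 [(89, 8, array([-1.  ,  0.99, -0.67])), (111, 11, array([-1.  ,  1.1 , -1.11]))]
20 65 [(58, 6, array([-1.  ,  1.13, -0.95])), (73, 7, array([-1.  ,  1.18, -1.51]))]
20 75 [(27, 3, array([-1.  ,  1.2 , -1.31])), (33, 3, array([-1.  ,  1.19, -1.87]))]
30 23 [(99, 9, array([-1.  , -0.1 ,  0.05])), (122, 12, array([-1.  , -0.14,  0.09]))]
30 40 [(95, 9, array([-1.  ,  0.45, -0.34])), (118, 12, array([-1.  ,  0.53, -0.47]))]
30 55 [(68, 7, array([-1.  ,  0.79, -0.71])), (85, 9, array([-1.  ,  0.88, -0.97]))]
30 65 [(44, 4, array([-1.  ,  0.93, -0.97])), (55, 5, array([-1.  ,  0.99, -1.3 ]))]
30 75 [(17, 2, array([-1.  ,  1.02, -1.26])), (20, 2, array([-1.  ,  1.03, -1.61]))]
40 23 [(65, 6, array([-1.  , -0.05,  0.03])), (79, 8, array([-1.  , -0.07,  0.05]))]
40 40 [(62, 6, array([-1.  ,  0.35, -0.35])), (76, 8, array([-1.  ,  0.4 , -0.43]))]
40 55 [(43, 4, array([-1.  ,  0.62, -0.7 ])), (53, 5, array([-1.  ,  0.69, -0.87]))]
40 65 [(25, 2, array([-1.  ,  0.75, -0.94])), (29, 3, array([-1.  ,  0.8 , -1.16]))]
40 75 [(3, 0, array([-1.  ,  0.84, -1.19])), (1, 0, array([-1.  ,  0.87, -1.43]))]
50 23 [(31, 3, array([-1.  , -0.02,  0.02])), (36, 4, array([-1.  , -0.03,  0.02]))]
50 40 [(29, 3, array([-1.  ,  0.26, -0.35])), (34, 3, array([-1.  ,  0.3 , -0.41]))]
50 55 [(16, 2, array([-1.  ,  0.48, -0.68])), (17, 2, array([-1.  ,  0.53, -0.8 ]))]
50 65 [(2, 0, array([-1.  ,  0.58, -0.91])), (0, 0, array([-0.99,  0.63, -1.05]))]
50 75 [(0, 0, array([-0.92,  0.65, -1.15])), (0, 0, array([-0.88,  0.68, -1.31]))]
```

Run:
```python
from fk import *
x=np.array(json.load(open("x.json")))
for pt in(20,30,40):
  for az in (15,0,-10,-20,-30,80,90):
    R=tool(az,pt);d=R[:,2]; o=[]
    for back in(0,90):
        j,e,w=ik(np.array([500,282,45])+(11-back)*d,R,x); o.append((round(e),round(w),np.round(j,2)))
    print(pt,az,*o)
```

```text
20 15 (119, 10, array([ 0.69,  0.4 , -1.  , -0.86, -0.49,  0.22])) (148, 15, array([ 0.85,  0.18, -1.  , -0.49, -0.66,  0.39]))
20 0 (77, 7, array([ 0.83,  0.5 , -1.  , -0.87, -0.85,  0.45])) (97, 10, array([ 1.03,  0.37, -1.  , -0.49, -1.02,  0.74]))
20 -10 (47, 5, array([ 0.87,  0.54, -1.  , -0.8 , -1.  ,  0.62])) (58, 6, array([ 1.07,  0.44, -1.  , -0.38, -1.14,  0.97]))
20 -20 (15, 2, array([ 0.89,  0.56, -1.  , -0.67, -1.11,  0.83])) (18, 2, array([ 1.08,  0.48, -1.  , -0.2 , -1.2 ,  1.25]))
20 -30 (0, 0, array([ 0.91,  0.6 , -0.91, -0.31, -1.2 ,  1.18])) (0, 0, array([ 1.08,  0.55, -0.88,  0.23, -1.22,  1.66]))
20 80 (11, 1, array([-0.13,  0.56, -1.  , -0.05,  1.22, -1.5 ])) (13, 1, array([-0.32,  0.48, -1.  ,  0.51,  1.18, -2.02]))
20 90 (0, 0, array([-0.13,  0.61, -0.89,  0.41,  1.2 , -1.94])) (0, 0, array([-0.3 ,  0.56, -0.86,  0.83,  1.12, -2.3 ]))
30 15 (90, 8, array([ 0.6 ,  0.28, -1.  , -0.59, -0.34,  0.22])) (111, 11, array([ 0.71,  0.04, -1.  , -0.26, -0.43,  0.32]))
30 0 (60, 6, array([ 0.75,  0.37, -1.  , -0.58, -0.68,  0.51])) (74, 7, array([ 0.92,  0.2 , -1.  , -0.
[... 796 characters left out ...]
  , -0.39, -0.52,  0.51])) (44, 4, array([ 0.8 ,  0.09, -1.  , -0.12, -0.59,  0.64]))
40 -10 (17, 2, array([ 0.73,  0.32, -1.  , -0.34, -0.66,  0.71])) (18, 2, array([ 0.87,  0.15, -1.  , -0.08, -0.73,  0.87]))
40 -20 (0, 0, array([ 0.77,  0.36, -0.97, -0.23, -0.76,  0.93])) (0, 0, array([ 0.92,  0.23, -0.95,  0.06, -0.82,  1.12]))
40 -30 (0, 0, array([ 0.8 ,  0.43, -0.84,  0.02, -0.84,  1.2 ])) (0, 0, array([ 0.94,  0.33, -0.78,  0.33, -0.87,  1.41]))
40 80 (0, 0, array([-0.02,  0.37, -0.95,  0.07,  0.86, -1.33])) (0, 0, array([-0.17,  0.24, -0.93,  0.4 ,  0.87, -1.57]))
40 90 (0, 0, array([-0.03,  0.44, -0.83,  0.34,  0.87, -1.61])) (0, 0, array([-0.16,  0.34, -0.76,  0.65,  0.86, -1.82]))
```

```bash
cat >> fk.py <<'E'
def path(p0,R0,p1,R1,n,x,seed):
    rs=rows(p0,R0,p1,R1,n); p=np.array(p0,float);R=Rn.from_matrix(R0);j=np.array(seed)
    for r in rs:
        p=p+R.apply(r[:3]);R=R*Rn.from_rotvec(r[3:6],degrees=True)
        jn,e,w=ik(p,R.as_matrix(),x,j); print([float(v) for v in r],"e%.0f w%.0f"%(e,w),"dj max %.2f"%abs(jn-j).max(),np.round(jn,2)); j=jn
    return p,R.as_matrix(),j
E
python3 - <<'E'
from fk import *
x=np.array(json.load(open("x.json")));s=state()
p,R,j=path(s["tcp_pos"],np.array(s["ee_rot"]),[480,255,240],tool(0,68),4,x,s["joint_positions"])
p,R,j=path(p,R,[437,323,180],tool(-33,38),6,x,j)
p,R,j=path(p,R,[437,323,96],tool(-33,35),3,x,j)
E
```

```text
Traceback (most recent call last):
  File "fk.py", line 34, in path
    jn,e,w=ik(p,R.as_matrix(),x,j); print([float(v) for v in r],"e%.0f w%.0f"%(e,w),"dj max %.2f"%abs(jn-j).max(),np.round(jn,2)); j=jn
           ~~^^^^^^^^^^^^^^^^^^^^^
  File "fk.py", line 27, in ik
    r=least_squares(lambda j:np.concatenate([(fkp(j,x)-p)/100,(fkR(j)-R).ravel()*3]),np.clip(s,LO+.01,HI-.01),bounds=(LO+.02,HI-.02))
ValueError: Initial guess is outside of provided bounds
```

```bash
sed -i 's/LO+.01,HI-.01/LO+.025,HI-.025/' fk.py
cat > t.py <<'E'
from fk import *
x=np.array(json.load(open("x.json")));s=state()
p,R,j=path(s["tcp_pos"],np.array(s["ee_rot"]),[480,255,240],tool(0,68),4,x,s["joint_positions"])
p,R,j=path(p,R,[437,323,180],tool(-33,38),6,x,j)
p,R,j=path(p,R,[437,323,96],tool(-33,35),3,x,j)
E
python3 t.py
```

```text
[-8.0, 12.6, 7.4, 3.3, 5.88, 4.84] e0 w0 dj max 0.16 [ 0.28 -0.27 -0.89  0.26  0.03 -0.01]
[-7.6, 13.7, 5.9, 3.3, 5.88, 4.84] e0 w0 dj max 0.16 [ 0.37 -0.17 -0.74  0.41 -0.07  0.15]
[-6.9, 14.6, 4.3, 3.3, 5.88, 4.84] e0 w0 dj max 0.17 [ 0.43 -0.07 -0.59  0.58 -0.14  0.3 ]
[-6.0, 15.3, 2.8, 3.3, 5.88, 4.84] e0 w0 dj max 0.18 [ 0.47  0.05 -0.42  0.76 -0.17  0.44]
[10.4, 11.3, 6.6, 3.35, -4.86, 4.44] e0 w0 dj max 0.16 [ 0.57  0.04 -0.5   0.67 -0.3   0.6 ]
[11.7, 10.8, 5.0, 3.35, -4.86, 4.44] e0 w0 dj max 0.16 [ 0.67  0.05 -0.56  0.6  -0.43  0.77]
[12.9, 10.1, 3.3, 3.35, -4.86, 4.44] e0 w0 dj max 0.17 [ 0.76  0.08 -0.6   0.56 -0.57  0.94]
[13.8, 9.2, 1.6, 3.35, -4.86, 4.44] e0 w0 dj max 0.18 [ 0.85  0.13 -0.62  0.56 -0.7   1.12]
[14.6, 8.2, -0.1, 3.35, -4.86, 4.44] e0 w0 dj max 0.20 [ 0.92  0.2  -0.62  0.59 -0.81  1.33]
[15.1, 6.9, -1.8, 3.35, -4.86, 4.44] e0 w0 dj max 0.23 [ 0.99  0.28 -0.6   0.68 -0.91  1.56]
[22.1, 0.0, 17.3, -0.0, -1.0, 0.0] e0 w0 dj max 0.08 [ 0.99  0.31 -0.66  0.59 -0.93  1.57]
[22.4, 0.0, 16.9, -0.0, -1.0, 0.0] e0 w0 dj max 0.08 [ 1.    0.35 -0.71  0.51 -0.94  1.58]
[22.7, 0.0, 16.5, -0.0, -1.0, 0.0] e0 w0 dj max 0.08 [ 1.    0.4  -0.75  0.44 -0.96  1.59]
```

Emit:
move_arm --motion '[[[-8,12.6,7.4,3.3,5.88,4.84,85],[-7.6,13.7,5.9,3.3,5.88,4.84,85],[-6.9,14.6,4.3,3.3,5.88,4.84,85],[-6,15.3,2.8,3.3,5.88,4.84,85]]]'

```text
clock: 8.4
tcp_pos: [481.6, 253.0, 241.4]
ee_rot: [[-0.928, 0.009, 0.373], [0.008, 1.0, -0.004], [-0.373, -0.001, -0.928]]
ft_force: [1.2, 0.5, 0.8]
grip_width: 0.995
```

Emit:
move_arm --motion '[[[10.4,11.3,6.6,3.35,-4.86,4.44,85],[11.7,10.8,5,3.35,-4.86,4.44,85],[12.9,10.1,3.3,3.35,-4.86,4.44,85],[13.8,9.2,1.6,3.35,-4.86,4.44,85],[14.6,8.2,-0.1,3.35,-4.86,4.44,85]]]'

```text
clock: 8.9
tcp_pos: [446.1, 309.3, 190.9]
ee_rot: [[-0.604, 0.471, 0.643], [0.307, 0.882, -0.357], [-0.736, -0.018, -0.677]]
ft_force: [0.2, -0.3, -0.8]
grip_width: 0.994
```

Emit:
move_arm --motion '[[[15.1,6.9,-1.8,3.35,-4.86,4.44,85],[0,0,0,0,0,0,85],[0,0,0,0,0,0,85]]]'

```text
clock: 9.2
tcp_pos: [439.3, 320.8, 179.9]
ee_rot: [[-0.518, 0.546, 0.658], [0.334, 0.838, -0.432], [-0.787, -0.004, -0.617]]
ft_force: [0.1, 0.9, 0.3]
grip_width: 0.993
```

Run:
```python
from fk import *
s=log();print(s["tcp_pos"],s["joint_positions"]);R=np.array(s["ee_rot"]);print(R)
print("az",np.degrees(np.arctan2(R[1,2],R[0,2])),"pitch",np.degrees(np.arcsin(-R[2,2])))
L=json.load(open("log.json")); L=[l for i,l in enumerate(L) if i not in(0,3,4)]
json.dump(L,open("log.json","w"))
x,res=fit();print(x);print(res)
if abs(res).max()<4: json.dump(list(x),open("x.json","w"))
cal=vision.calibration("wrist");im=vision.snapshot("wrist");cv2.imwrite("pics/w4.png",im)
print(proj("wrist",[[500,282,75],[500,282,0]],cal))
```

```text
[439.303 320.824 179.892] [ 0.958  0.368 -0.418  0.744 -0.906  1.514]
[[-0.518  0.546  0.658]
 [ 0.334  0.838 -0.432]
 [-0.787 -0.004 -0.617]]
az -33.25812244792465 pitch 38.07831240640184
[ -4.573  63.678 254.728 376.019  54.815 385.26   76.732   2.987 305.187]
[[ 2.488  7.044  0.469]
 [-6.789  7.207  0.341]
 [-1.73   0.562 -0.662]
 [ 3.624  2.41  -0.149]]
[[261.349 147.931]
 [261.445  82.785]]
```

View pics/w4.png

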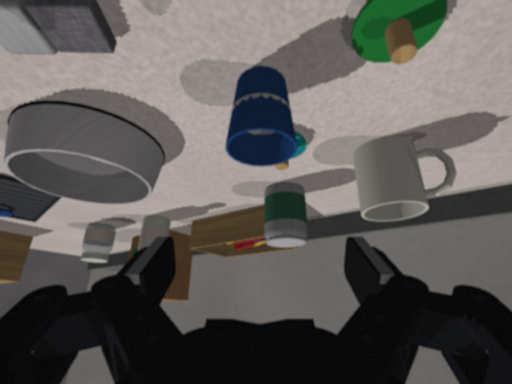

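The wrist view shows the open tin centred at (260,145), where (261,148) was predicted, so it has not moved. I go down to the standoff and then in along the tool axis.

Run:
```python
from fk import *
s=state();R0=np.array(s["ee_rot"]);R1=tool(-33.3,36);d=R1[:,2];g=np.array([500,282,44.])+9*d
show(rows(s["tcp_pos"],R0,g-95*d,R1,3))
print(g,g-95*d)
```

```text
[22.4, 0.2, 18.4, 0.04, -0.69, 0.03] |d|29 |w|0.7
[22.6, 0.2, 18.1, 0.04, -0.69, 0.03] |d|29 |w|0.7
[22.8, 0.2, 17.9, 0.04, -0.69, 0.03] |d|29 |w|0.7
[506.086 278.002  38.71 ] [441.848 320.199  94.55 ]
```

Emit:
move_arm --motion '[[[22.4,0.2,18.4,0,-0.7,0,85],[22.6,0.2,18.1,0,-0.7,0,85],[22.8,0.2,17.9,0,-0.7,0,85],[0,0,0,0,0,0,85]]]'

```text
clock: 9.65
tcp_pos: [440.5, 318.1, 93.1]
ee_rot: [[-0.493, 0.548, 0.676], [0.32, 0.837, -0.444], [-0.809, -0.003, -0.588]]
ft_force: [-1.4, -0.1, 0.1]
grip_width: 0.999
```

Run:
```python
from fk import *
s=state();print(s["tcp_pos"],s["joint_positions"]);R=np.array(s["ee_rot"])
print("az",np.degrees(np.arctan2(R[1,2],R[0,2])),"pitch",np.degrees(np.arcsin(-R[2,2])))
g=np.array([500,282,44.])+9*R[:,2]; print("tool delta",R.T@(g-s["tcp_pos"]))
cal=vision.calibration("wrist");im=vision.snapshot("wrist");cv2.imwrite("pics/w5.png",im)
print(proj("wrist",[[500,282,75],[500,282,0]],cal))
```

```text
[440.479 318.067  93.098] [ 0.966  0.499 -0.518  0.523 -0.942  1.528]
az -33.32797476994914 pitch 36.01409662065454
tool delta [-1.188  2.563 94.125]
[[263.542 240.535]
 [263.359 153.659]]
```

View pics/w5.png

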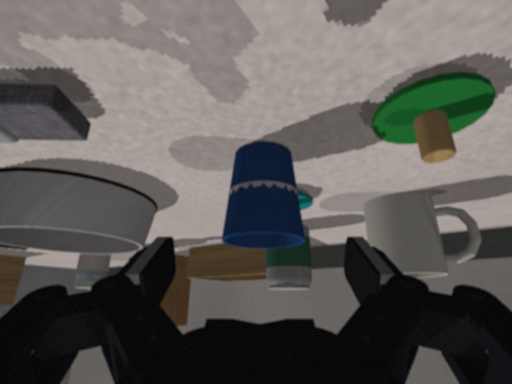

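Emit:
move_arm --motion '[[[-0.3,0.6,28,0,0,0,85],[-0.3,0.6,28,0,0,0,85],[-0.3,0.6,25,0,0,0,85],[-0.3,0.6,13,0,0,0,85],[0,0,0,0,0,0,85]]]'

```text
clock: 10.2
tcp_pos: [508.6, 280.3, 42.5]
ee_rot: [[-0.488, 0.549, 0.679], [0.324, 0.836, -0.443], [-0.81, 0.004, -0.586]]
ft_force: [-0.3, 0.0, 0.6]
grip_width: 0.996
```

Emit:
move_arm --motion '[[[1.5,0,0,0,0,0,70],[1.5,0,0,0,0,0,40],[0,0,0,0,0,0,40],[0,0,0,0,0,0,40],[0,0,0,0,0,0,40]]]' --squeeze 60

```text
clock: 10.7
tcp_pos: [505.5, 283.3, 40.0]
ee_rot: [[-0.488, 0.545, 0.681], [0.32, 0.838, -0.442], [-0.812, 0.002, -0.584]]
ft_force: [-3.0, -0.1, 5.5]
grip_width: 0.673
```

Run:
```python
from fk import *
s=state();print(s["tcp_pos"],s["grip_width"]*85.4,s["ft_force"],s["wrist_torque"])
im=vision.snapshot("side");cv2.imwrite("pics/side4.png",cv2.resize(im[170:350,180:360],None,fx=3,fy=3))
```

```text
[505.5   283.251  39.985] 57.44803158658373 [-3.002 -0.075  5.534] [-0.178 -0.023 -0.322]
```

View pics/side4.png

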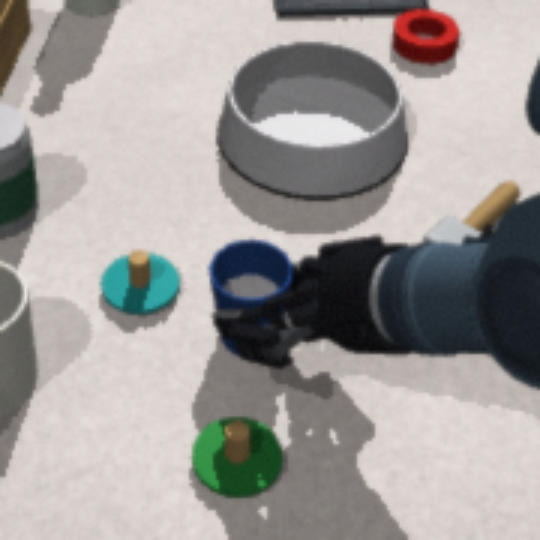

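The tin is held upright at an opening of 57 mm, which is about mid-height. I lift it.

Emit:
move_arm --motion '[[[-8,0,-6,0,0,0,40],[-16,0,-11.7,0,0,0,40],[-24,0,-17.5,0,0,0,40],[-24,0,-17.5,0,0,0,40],[-16,0,-11.7,0,0,0,40]]]'

```text
clock: 11.25
tcp_pos: [504.4, 283.5, 149.1]
ee_rot: [[-0.492, 0.545, 0.679], [0.322, 0.839, -0.44], [-0.809, 0.002, -0.587]]
ft_force: [0.7, 0.9, -3.1]
grip_width: 0.674
```

Emit:
move_arm --motion '[[[0,0,0,0,0,0,40]]]'

```text
clock: 11.35
tcp_pos: [505.6, 284.6, 150.3]
ee_rot: [[-0.489, 0.545, 0.681], [0.324, 0.838, -0.438], [-0.81, 0.007, -0.586]]
ft_force: [0.0, -0.4, -3.1]
grip_width: 0.671
```

Run:
```python
from fk import *
s=log();print(s["tcp_pos"],s["grip_width"]*85.4,s["ft_force"],s["wrist_torque"],s["joint_positions"])
im=vision.snapshot("side");cv2.imwrite("pics/side5.png",cv2.resize(im[170:350,180:360],None,fx=3,fy=3))
```

```text
[505.59  284.648 150.349] 57.331953940152616 [ 0.026 -0.425 -3.056] [0.569 0.916 0.06 ] [ 0.825  0.382 -0.533  0.421 -0.924  1.287]
```

View pics/side5.png

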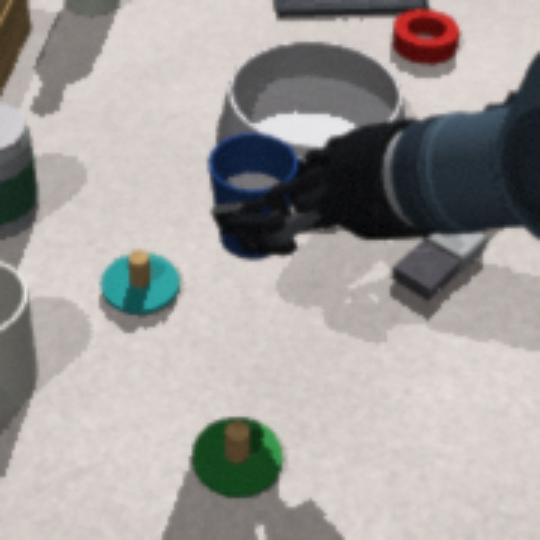

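The tin is lifted, still upright and firmly held. I now plan the pour pose over the bowl, using the tin's pose in the tool frame.

```bash
cat > tin.py <<'E'
from fk import *
Rg=tool(-33.05,35.8); pg=np.array([505.5,283.3,40.0])
ax=Rg.T@[0,0,1.]; base=Rg.T@(np.array([500,282,0.])-pg); base[1]=0
rim=base+75*ax
E
python3 - <<'E'
from tin import *
print("axis",ax,"base",base,"rim",rim)
L=json.load(open("log.json"))
L.append([[0.966,0.499,-0.518,0.523,-0.942,1.528],[440.479,318.067,93.098],None])
def fk2(j,x):
    a,off,h,L1,L1p,L2,L2p,w1,L4,w0=x
    v=np.array([a,off,h])+Ry(j[1])@[L1p,0,L1]+Ry(j[1]-j[2])@[L2,0,L2p]+Ry(j[1]-j[2]+j[3])@(np.array([w0,0,0])+Rz(j[4])@np.array([L4,0,w1]))
    return Rz(j[0])@v
pr=np.array([0,63,130,400,0,350,0,0,230.,50])
r=least_squares(lambda x:np.concatenate([(fk2(l[0],x)-l[1]) for l in L]+[(x-pr)*3e-3]),pr)
print(r.x);print(r.fun[:3*len(L)].reshape(-1,3))
# lateral residual check: solve per-point with j5=0: lateral coordinate
for l in L:
    v=Rz(-l[0][0])@np.array(l[1]); print(np.round(l[0],3),v)
E
```

```text
axis [-0.811  0.    -0.585] base [34.725  0.    20.234] rim [-26.105   0.    -23.638]
[  0.505  63.294 259.096 497.528   0.284 383.     73.116  -0.242 302.68
 137.658]
[[ 0.    -0.017 -0.043]
 [-0.023  0.015 -0.004]
 [-0.02  -0.012 -0.035]
 [ 0.07   0.117  0.118]
 [ 0.053  0.073  0.086]
 [-0.093 -0.133 -0.124]]
[1.181 0.378 0.08  1.274 0.    1.46 ] [570.867  63.301 238.372]
[-0.777  0.499  0.063  1.125  0.    -0.497] [620.934  63.331 159.652]
[ 0.156 -0.348 -1.02   0.114  0.18  -0.174] [483.902 117.554 237.52 ]
[ 0.958  0.368 -0.418  0.744 -0.906  1.514] [ 515.114 -174.851  179.892]
[ 0.825  0.382 -0.533  0.421 -0.924  1.287] [ 552.175 -178.181  150.349]
[ 0.966  0.499 -0.518  0.523 -0.942  1.528] [ 512.102 -181.495   93.098]
```

```bash
cat >> fk.py <<'E'
def fkp(j,x):
    a,off,h,L1,L1p,L2,L2p,w1,L4,w0=x
    v=np.array([a,off,h])+Ry(j[1])@[L1p,0,L1]+Ry(j[1]-j[2])@[L2,0,L2p]+Ry(j[1]-j[2]+j[3])@(np.array([w0,0,0])+Rz(j[4])@np.array([L4,0,w1]))
    return Rz(j[0])@v
E
echo '[0.505,63.294,259.096,497.528,0.284,383.0,73.116,-0.242,302.68,137.658]' > x.json
cat >> tin.py <<'E'
x=np.array(json.load(open("x.json"))); bowl=np.array([473,27.5])
def pour(az,pt,roll,back=25,zlow=75):
    R=tool(az,pt,roll); a=R@ax; t=np.arccos(a[2]); h=a[:2]/np.linalg.norm(a[:2])
    rz=zlow+32.5*np.sin(t); rc=np.r_[bowl-back*h,rz]
    return rc-R@rim,R,np.degrees(t),h
E
python3 - <<'E'
from tin import *
for pt in(25,30,35):
  for roll in(-130,-150,-170,170,150,130):
    for az in(-40,-50,-60,-70):
        p,R,t,h=pour(az,pt,roll); j,e,w=ik(p,R,x,[.4,.4,-.5,.4,-.9,1.2+np.radians(roll) if roll<0 else .5])
        if e<8: print(pt,roll,az,"e%.0f w%.0f tilt %.0f"%(e,w,t),"dir",np.degrees(np.arctan2(h[1],h[0])).round(),p.round(),j.round(2))
E
```

```text
25 -130 -60 e0 w0 tilt 103 dir 80.0 [466. -32. 112.] [ 0.4   0.36 -0.95 -0.01 -1.12 -0.99]
25 -130 -70 e0 w0 tilt 103 dir 70.0 [456. -30. 112.] [ 0.41  0.47 -0.7   0.53 -1.13 -0.55]
25 -150 -60 e0 w0 tilt 113 dir 94.0 [479. -31. 115.] [ 0.39  0.37 -0.92 -0.01 -1.11 -1.37]
25 -150 -70 e0 w0 tilt 113 dir 84.0 [469. -31. 115.] [ 0.4   0.47 -0.68  0.52 -1.13 -0.93]
25 -170 -60 e0 w0 tilt 118 dir 111.0 [494. -26. 117.] [ 0.38  0.38 -0.89  0.01 -1.11 -1.72]
25 -170 -70 e0 w0 tilt 118 dir 101.0 [484. -29. 117.] [ 0.39  0.49 -0.65  0.52 -1.13 -1.3 ]
25 170 -50 e7 w1 tilt 118 dir 139.0 [516. -11. 117.] [ 0.38  0.36 -1.   -0.35 -1.04 -2.38]
25 170 -60 e0 w0 tilt 118 dir 129.0 [509. -18. 117.] [ 0.39  0.4  -0.84  0.04 -1.11 -2.06]
25 170 -70 e0 w0 tilt 118 dir 119.0 [501. -23. 117.] [ 0.39  0.51 -0.61  0.54 -1.13 -1.65]
25 150 -50 e0 w0 tilt 113 dir 156.0 [526.   2. 115.] [ 0.39  0.38 -1.   -0.38 -1.04 -2.74]
25 150 -60 e0 w0 tilt 113 dir 146.0 [521.  -7. 115.] [ 0.4   0.43 -0.79  0.09 -1.12 -2.38]
25 150 -70 e0 w0 tilt 113 dir 136.0 [514. -14. 115.] [ 0.39  0.53 -0.56  0.57 -1.13 -1.99]
30 -13
[... 2023 characters left out ...]
 dir 139.0 [517. -12. 113.] [ 0.3   0.25 -0.96 -0.15 -0.86 -2.38]
35 170 -60 e0 w0 tilt 109 dir 129.0 [510. -19. 113.] [ 0.32  0.32 -0.8   0.18 -0.93 -2.09]
35 170 -70 e0 w0 tilt 109 dir 119.0 [501. -25. 113.] [ 0.33  0.41 -0.63  0.51 -0.96 -1.78]
35 150 -50 e0 w0 tilt 104 dir 155.0 [526.   0. 112.] [ 0.32  0.28 -0.92 -0.11 -0.87 -2.69]
35 150 -60 e0 w0 tilt 104 dir 145.0 [521.  -8. 112.] [ 0.34  0.35 -0.76  0.21 -0.94 -2.41]
35 150 -70 e0 w0 tilt 104 dir 135.0 [514. -16. 112.] [ 0.34  0.44 -0.58  0.53 -0.96 -2.12]
35 130 -40 e6 w1 tilt 95 dir 179.0 [533.  24. 108.] [ 0.34  0.26 -1.   -0.3  -0.78  3.05]
35 130 -70 e0 w0 tilt 95 dir 149.0 [523.  -6. 108.] [ 0.35  0.46 -0.54  0.56 -0.96 -2.44]
```

Run:
```python
from tin import *
s=state();j=s["joint_positions"];p,R=s["tcp_pos"],np.array(s["ee_rot"])
for pt,az in((20,-68),(15,-72),(15,-80),(10,-80)):
    print("pt",pt,az)
    jj=j.copy()
    for roll in range(-20,-181,-20):
        z=95
        pp,RR,t,h=pour(az,pt,roll,20,z if roll>-120 else 78); jn,e,w=ik(pp,RR,x,jj)
        print(roll,"e%.0f tilt %.0f"%(e,t),"dj %.2f"%abs(jn-jj).max(),"dir %.0f"%np.degrees(np.arctan2(h[1],h[0])),pp.round(),jn.round(2)); jj=jn
```

```text
pt 20 -68
-20 e0 tilt 24 dj 0.35 dir 68 [462.  -7.  77.] [ 0.48  0.63 -0.66  0.54 -1.21  1.5 ]
-40 e0 tilt 38 dj 0.33 dir 55 [452.  -9.  88.] [ 0.49  0.6  -0.68  0.57 -1.21  1.17]
-60 e0 tilt 54 dj 0.36 dir 52 [446. -13. 101.] [ 0.48  0.56 -0.69  0.58 -1.21  0.81]
-80 e0 tilt 71 dj 0.37 dir 54 [445. -17. 113.] [ 0.48  0.53 -0.7   0.59 -1.21  0.44]
-100 e0 tilt 86 dj 0.38 dir 59 [448. -21. 124.] [ 0.47  0.5  -0.71  0.58 -1.21  0.06]
-120 e0 tilt 100 dj 0.38 dir 66 [454. -24. 114.] [ 0.45  0.52 -0.71  0.52 -1.22 -0.32]
-140 e0 tilt 113 dj 0.39 dir 78 [464. -25. 119.] [ 0.44  0.51 -0.7   0.51 -1.22 -0.71]
-160 e0 tilt 121 dj 0.38 dir 93 [477. -24. 121.] [ 0.43  0.52 -0.68  0.5  -1.22 -1.09]
-180 e0 tilt 124 dj 0.36 dir 112 [492. -20. 121.] [ 0.42  0.53 -0.65  0.5  -1.22 -1.45]
pt 15 -72
-20 e0 tilt 27 dj 0.52 dir 71 [463. -10.  80.] [ 0.49  0.76 -0.5   0.87 -1.26  1.81]
-40 e0 tilt 41 dj 0.32 dir 56 [451. -11.  91.] [ 0.5   0.74 -0.52  0.9  -1.25  1.49]
-60 e0 tilt 57 dj 0.34 dir 51 [445. -14. 104.] [ 0.5   0.71 -0.54  0.92 -1.25  1.14]
-80 e0 tilt 73 dj 0.36 dir 51 [443. -17. 116.] [ 0
[... 1339 characters left out ...]
.22  2.28]
-40 e0 tilt 44 dj 0.33 dir 52 [448. -11.  94.] [ 0.49  0.95 -0.28  1.4  -1.21  1.95]
-60 e0 tilt 60 dj 0.34 dir 46 [440. -11. 106.] [ 0.5   0.92 -0.3   1.41 -1.21  1.61]
-80 e0 tilt 76 dj 0.35 dir 45 [437. -13. 118.] [ 0.5   0.9  -0.31  1.42 -1.21  1.26]
-100 e0 tilt 92 dj 0.36 dir 47 [438. -15. 128.] [ 0.49  0.88 -0.32  1.43 -1.21  0.91]
-120 e0 tilt 107 dj 0.36 dir 53 [443. -17. 118.] [ 0.48  0.89 -0.31  1.41 -1.22  0.55]
-140 e0 tilt 121 dj 0.37 dir 63 [452. -20. 122.] [ 0.47  0.89 -0.3   1.41 -1.23  0.18]
-160 e0 tilt 130 dj 0.37 dir 79 [465. -21. 123.] [ 0.46  0.89 -0.27  1.41 -1.24 -0.19]
-180 e0 tilt 134 dj 0.37 dir 100 [481. -20. 123.] [ 0.44  0.9  -0.23  1.42 -1.25 -0.56]
```

```bash
cat >> tin.py <<'E'
def chain(poses,p,R,j):
    "rows between successive poses; tracks rounded commands"
    p=np.array(p,float);R=np.array(R);out=[]
    for P,Q in poses:
        d=np.round(R.T@(P-p),1); w=np.round(Rn.from_matrix(R.T@Q).as_rotvec(degrees=True),2)
        p=p+R@d; R=R@Rn.from_rotvec(w,degrees=True).as_matrix(); jn,e,_=ik(p,R,x,j)
        print([float(v) for v in d]+[float(v) for v in w],"|d|%.0f |w|%.1f e%.0f dj%.2f"%(np.linalg.norm(d),np.linalg.norm(w),e,abs(jn-j).max()),"rim",(p+R@rim).round(),"tilt %.0f"%np.degrees(np.arccos((R@ax)[2]))); j=jn
    return p,R,j
E
python3 - <<'E'
from tin import *
s=state();j=s["joint_positions"];p,R=s["tcp_pos"],np.array(s["ee_rot"])
p1,R1,t,h=pour(-74,18,-30,20,100)
from scipy.spatial.transform import Slerp
sl=Slerp([0,1],Rn.from_matrix([R,R1])); n=8
poses=[(p+(p1-p)*k/n+np.array([0,0,20*np.sin(np.pi*k/n)]),sl(k/n).as_matrix()) for k in range(1,n+1)]
p,R,j=chain(poses,p,R,j);print(p,j)
E
```

```text
[-8.8, -34.0, 11.5, 4.98, -0.89, -1.28] |d|37 |w|5.2 e0 dj0.10 rim [496. 252. 183.] tilt 4
[-6.8, -33.1, 15.3, 4.99, -0.9, -1.29] |d|37 |w|5.2 e0 dj0.09 rim [491. 218. 182.] tilt 8
[-4.1, -31.4, 19.3, 4.98, -0.89, -1.28] |d|37 |w|5.2 e0 dj0.08 rim [486. 184. 178.] tilt 12
[-0.8, -29.1, 23.5, 4.98, -0.9, -1.28] |d|37 |w|5.2 e0 dj0.06 rim [481. 150. 172.] tilt 16
[2.8, -26.3, 27.5, 4.99, -0.89, -1.29] |d|38 |w|5.2 e0 dj0.05 rim [476. 115. 162.] tilt 20
[6.1, -22.7, 30.9, 4.98, -0.9, -1.28] |d|39 |w|5.2 e0 dj0.06 rim [471.  81. 149.] tilt 24
[8.9, -19.0, 33.5, 4.98, -0.89, -1.28] |d|40 |w|5.2 e0 dj0.07 rim [467.  46. 134.] tilt 28
[10.8, -15.4, 35.2, 4.99, -0.9, -1.29] |d|40 |w|5.2 e0 dj0.08 rim [462.  11. 117.] tilt 32
[453.513  -7.52   88.416] [ 0.486  0.722 -0.496  0.916 -1.197  1.643]
```

```bash
cat >> tin.py <<'E'
def pour(az,pt,roll,back=20,zlow=78):
    R=tool(az,pt,roll); a=R@ax; t=np.arccos(a[2]); h=a[:2]/np.linalg.norm(a[:2])
    rz=max(zlow+32.5*np.sin(t),zlow+75*np.cos(t)+24.5*np.sin(t)); rc=np.r_[bowl-back*h,rz]
    return rc-R@rim,R,np.degrees(t),h
E
python3 - <<'E'
from tin import *
s=state();j=s["joint_positions"];p,R=s["tcp_pos"],np.array(s["ee_rot"])
p1,R1,t,h=pour(-74,18,-30)
from scipy.spatial.transform import Slerp
sl=Slerp([0,1],Rn.from_matrix([R,R1])); n=8
poses=[(p+(p1-p)*k/n+np.array([0,0,10*np.sin(np.pi*k/n)]),sl(k/n).as_matrix()) for k in range(1,n+1)]
p,R,j=chain(poses,p,R,j);print(p,j)
print()
rolls=np.linspace(-30,-165,19)[1:]
chain([pour(-74,18,r)[:2] for r in rolls],p,R,j)
E
```

```text
[-9.5, -34.0, 11.0, 4.98, -0.89, -1.28] |d|37 |w|5.2 e0 dj0.10 rim [496. 252. 184.] tilt 4
[-8.0, -33.2, 14.4, 4.99, -0.9, -1.29] |d|37 |w|5.2 e0 dj0.09 rim [491. 218. 184.] tilt 8
[-6.2, -31.7, 18.0, 4.98, -0.89, -1.28] |d|37 |w|5.2 e0 dj0.08 rim [486. 184. 183.] tilt 12
[-4.0, -29.9, 21.5, 4.98, -0.9, -1.28] |d|37 |w|5.2 e0 dj0.07 rim [481. 149. 180.] tilt 16
[-1.7, -27.7, 24.8, 4.99, -0.89, -1.29] |d|37 |w|5.2 e0 dj0.06 rim [476. 115. 176.] tilt 20
[0.4, -24.9, 27.7, 4.98, -0.9, -1.28] |d|37 |w|5.2 e0 dj0.06 rim [471.  81. 170.] tilt 24
[2.3, -22.0, 30.3, 4.98, -0.89, -1.28] |d|38 |w|5.2 e0 dj0.05 rim [466.  46. 163.] tilt 28
[3.8, -19.0, 32.2, 4.99, -0.9, -1.29] |d|38 |w|5.2 e0 dj0.06 rim [462.  11. 155.] tilt 32
[453.504  -7.554 125.798] [ 0.486  0.656 -0.485  0.993 -1.197  1.643]

[2.3, -2.9, -0.4, -0.0, 0.0, -7.5] |d|4 |w|7.5 e0 dj0.12 rim [461.  12. 152.] tilt 38
[2.6, -1.9, 0.3, -0.0, 0.0, -7.5] |d|3 |w|7.5 e0 dj0.13 rim [460.  12. 149.] tilt 43
[2.7, -0.9, 0.9, -0.0, 0.0, -7.5] |d|3 |w|7.5 e0 dj0.13 rim [460.  13. 145.] tilt 49
[2.6, 0.2, 1.3, -0.0, 0.0, -7.5] |d|3 |w|7.5 e
[... 549 characters left out ...]
0.8, -3.6, 0.8, -0.0, -0.0, -7.5] |d|4 |w|7.5 e0 dj0.14 rim [462.  11. 110.] tilt 97
[-0.9, -3.5, 0.9, -0.0, -0.0, -7.5] |d|4 |w|7.5 e0 dj0.14 rim [463.  10. 110.] tilt 102
[-1.2, -3.5, 1.0, -0.0, -0.0, -7.5] |d|4 |w|7.5 e0 dj0.14 rim [464.  10. 109.] tilt 107
[-1.5, -3.7, 1.2, -0.0, -0.0, -7.5] |d|4 |w|7.5 e0 dj0.14 rim [466.   9. 108.] tilt 111
[-1.6, -4.0, 1.2, -0.0, -0.0, -7.5] |d|4 |w|7.5 e0 dj0.14 rim [467.   8. 107.] tilt 116
[-1.7, -4.3, 1.2, -0.0, -0.0, -7.5] |d|5 |w|7.5 e0 dj0.14 rim [469.   8. 106.] tilt 119
[-1.7, -4.8, 1.2, -0.0, -0.0, -7.5] |d|5 |w|7.5 e0 dj0.14 rim [471.   8. 105.] tilt 122
[-1.4, -5.4, 0.9, -0.0, -0.0, -7.5] |d|6 |w|7.5 e0 dj0.14 rim [473.   7. 105.] tilt 124
```

Reachable all the way. Transit first, then a check before pouring.

Emit:
move_arm --motion '[[[-9.5,-34,11,5,-0.9,-1.3,40],[-8,-33.2,14.4,5,-0.9,-1.3,40],[-6.2,-31.7,18,5,-0.9,-1.3,40],[-4,-29.9,21.5,5,-0.9,-1.3,40],[-1.7,-27.7,24.8,5,-0.9,-1.3,40]]]'

```text
clock: 11.9
tcp_pos: [471.2, 99.3, 141.6]
ee_rot: [[-0.523, 0.735, 0.432], [0.188, 0.594, -0.782], [-0.831, -0.328, -0.449]]
ft_force: [0.8, -0.1, -2.5]
grip_width: 0.672
```

Emit:
move_arm --motion '[[[0.4,-24.9,27.7,5,-0.9,-1.3,40],[2.3,-22,30.3,5,-0.9,-1.3,40],[3.8,-19,32.2,5,-0.9,-1.3,40],[0,0,0,0,0,0,40]]]'

```text
clock: 12.3
tcp_pos: [449.9, -12.4, 122.3]
ee_rot: [[-0.564, 0.787, 0.251], [0.115, 0.376, -0.919], [-0.818, -0.489, -0.303]]
ft_force: [-0.4, 0.2, -3.6]
grip_width: 0.67
```

Run:
```python
from tin import *
s=state();p,R=s["tcp_pos"],np.array(s["ee_rot"])
print(s["clock"],p,"rim",p+R@rim,"tilt",np.degrees(np.arccos((R@ax)[2])),s["grip_width"])
for n in("side","scene"):
    im=vision.snapshot(n);q=proj(n,[p+R@rim,p+R@base])
    print(n,q)
    if n=="side": cv2.imwrite("pics/side6.png",cv2.resize(im[130:310,200:380],None,fx=3,fy=3))
    else: cv2.imwrite("pics/scene6.png",cv2.resize(im[120:240,180:340],None,fx=4,fy=4))
```

```text
12.3 [449.941 -12.385 122.279] rim [458.724   6.33  150.789] tilt 32.8068184371266 0.6695419939147069
side [[291.95  168.066]
 [299.49  180.693]]
scene [[238.833 166.547]
 [226.685 182.018]]
```

View pics/side6.png

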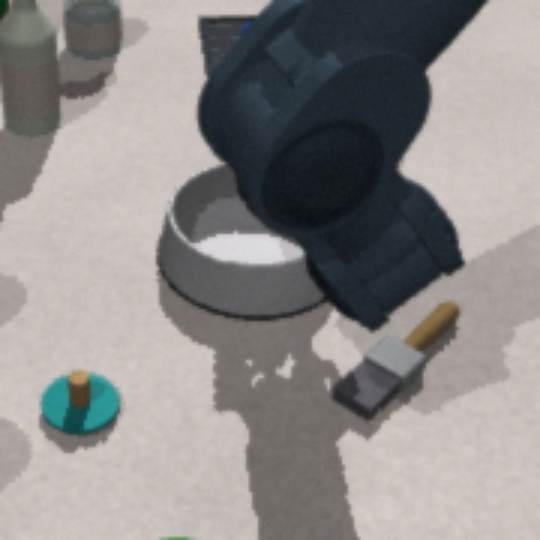

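View pics/scene6.png

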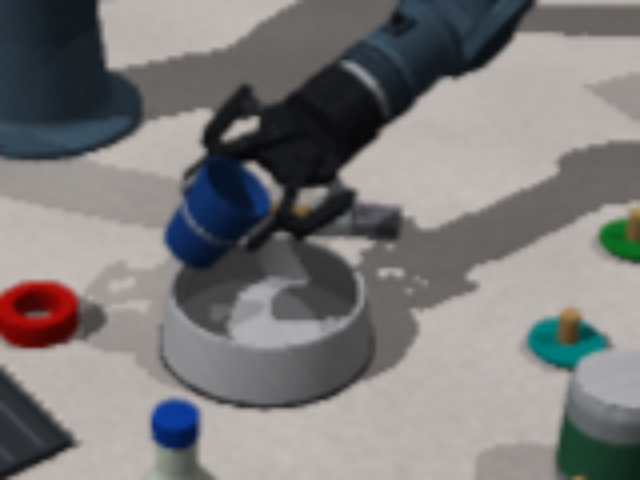

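The scene view confirms the tin over the bowl, tilted about 33°, with its mouth near crop (236,186) as predicted. Now I roll to pour.

Emit:
move_arm --motion '[[[2.3,-1,-2,0,0,-7.5,40],[2.6,-0.5,-1,0,0,-7.5,40],[2.7,0,0,0,0,-7.5,40],[2.6,0.5,1.3,0,0,-7.5,40],[2.3,1,1.6,0,0,-7.5,40]]]'

```text
clock: 12.9
tcp_pos: [443.6, -7.3, 117.2]
ee_rot: [[-0.922, 0.283, 0.262], [-0.145, 0.375, -0.915], [-0.358, -0.882, -0.305]]
ft_force: [-0.2, -0.2, -1.6]
grip_width: 0.675
```

Emit:
move_arm --motion '[[[1.9,1.9,2.1,0,0,-7.5,40],[1.2,2.6,2.3,0,0,-7.5,40],[0.4,3.1,2.5,0,0,-7.5,40],[-0.6,1.4,2.1,0,0,-7.5,40],[-0.7,-3.7,0.5,0,0,-7.5,40]]]'

```text
clock: 13.4
tcp_pos: [445.5, -14.3, 108.0]
ee_rot: [[-0.904, -0.338, 0.262], [-0.343, 0.209, -0.916], [0.254, -0.918, -0.305]]
ft_force: [1.1, -0.3, -2.6]
grip_width: 0.67
```

```bash
cat > look.py <<'E'
import sys
from tin import *
s=state();p,R=s["tcp_pos"],np.array(s["ee_rot"])
print(s["clock"],p,"rim",p+R@rim,"tilt",np.degrees(np.arccos((R@ax)[2])),s["grip_width"],s["joint_positions"],s["ft_force"])
im=vision.snapshot("scene");cv2.imwrite(sys.argv[1],cv2.resize(im[120:240,180:340],None,fx=4,fy=4))
E
python3 look.py pics/scene7.png
```

```text
13.4 [445.459 -14.321 107.963] rim [462.877  16.281 108.541] tilt 91.58568570952372 0.670352213208212 [ 0.482  0.677 -0.52   0.936 -1.202  0.323] [ 1.149 -0.269 -2.591]
```

View pics/scene7.png

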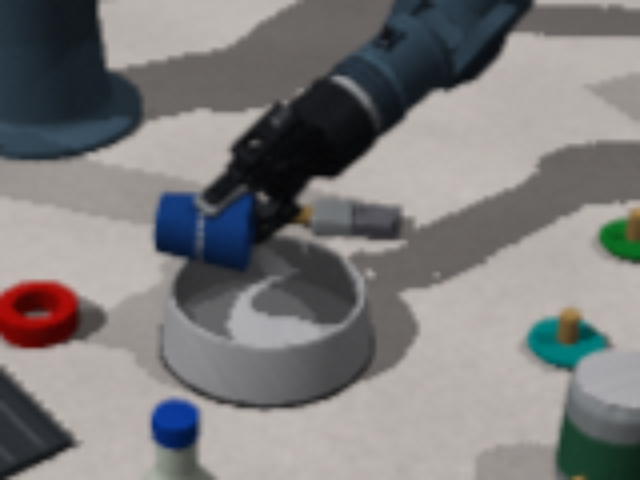

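The tin is at 92°, with its mouth over the near-left part of the bowl. Continuing.

Emit:
move_arm --motion '[[[-0.8,-4.5,2.5,0,0,-7.5,40],[-0.9,-4,2,0,0,-7.5,40],[-1.2,-3.5,1,0,0,-7.5,40],[-1.5,-3.7,1.2,0,0,-7.5,40],[-1.6,-4,1.2,0,0,-7.5,40]]]'

```text
clock: 13.95
tcp_pos: [463.0, -21.7, 119.2]
ee_rot: [[-0.514, -0.817, 0.262], [-0.4, -0.042, -0.916], [0.759, -0.575, -0.305]]
ft_force: [-0.4, 0.0, -2.0]
grip_width: 0.674
```

Emit:
move_arm --motion '[[[-1.7,-4.3,1.2,0,0,-7.5,40],[-1.7,-4.8,1.2,0,0,-7.5,40],[-1.4,-5.4,0.9,0,0,-7.5,40],[0,0,0,0,0,0,40],[0,0,0,0,0,0,40]]]'

```text
clock: 14.45
tcp_pos: [478.1, -21.9, 120.8]
ee_rot: [[-0.169, -0.951, 0.261], [-0.354, -0.189, -0.916], [0.92, -0.247, -0.305]]
ft_force: [-0.2, 0.3, -1.8]
grip_width: 0.673
```

```bash
python3 look.py pics/scene8.png
```

```text
14.45 [478.113 -21.866 120.764] rim [476.346   9.024 103.944] tilt 124.61604135647168 0.6728470588166784 [ 0.435  0.655 -0.482  0.891 -1.225 -0.827] [-0.234  0.254 -1.845]
```

View pics/scene8.png

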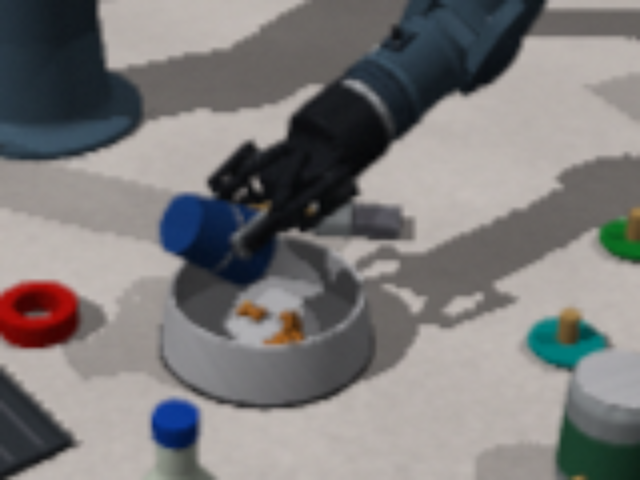

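Biscuits are in the bowl, but I can't count them yet. I roll a little further with a gentle shake, then count from the wrist view.

Emit:
move_arm --motion '[[[0,-3,0,0,0,-7.5,40],[0,-3,0,0,0,-7.5,40],[0,0,0,0,0,6,40],[0,0,0,0,0,-6,40],[0,0,0,0,0,0,40]]]'

```text
clock: 15.0
tcp_pos: [483.5, -21.1, 121.7]
ee_rot: [[0.086, -0.962, 0.26], [-0.292, -0.274, -0.916], [0.953, 0.003, -0.304]]
ft_force: [-0.7, 0.1, -1.9]
grip_width: 0.676
```

```bash
python3 look.py pics/scene9.png
python3 - <<'E'
from h import *
a=cv2.imread("pics/scene9.png"); cv2.imwrite("pics/w9.png",vision.snapshot("wrist"))
E
```

```text
15.0 [483.517 -21.115 121.662] rim [475.128   8.164 103.981] tilt 126.49531994224239 0.675879509051202 [ 0.432  0.659 -0.468  0.895 -1.226 -1.098] [-0.676  0.054 -1.918]
```

View pics/scene9.png

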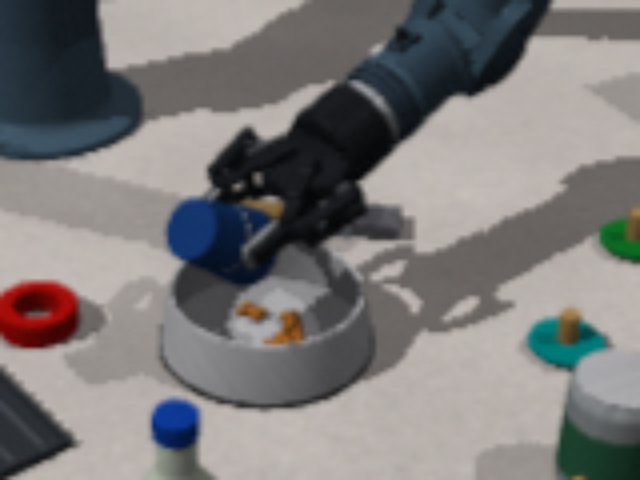

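View pics/w9.png

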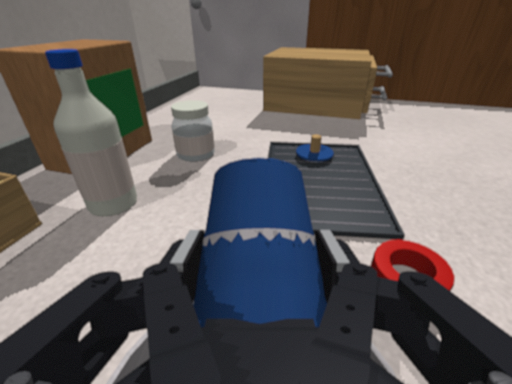

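Emit:
move_arm --motion '[[[28,0,-9,0,0,0,40],[28,0,-9,0,0,0,40],[28,0,-9,0,0,0,40]]]'

```text
clock: 15.4
tcp_pos: [483.7, -21.1, 210.8]
ee_rot: [[0.086, -0.962, 0.26], [-0.291, -0.273, -0.917], [0.953, 0.003, -0.304]]
ft_force: [1.2, 0.9, -2.2]
grip_width: 0.672
```

Run:
```python
from h import *
s=state();print(s["tcp_pos"],s["ft_force"])
a=vision.snapshot("scene");b=vision.snapshot("side")
cv2.imwrite("pics/bA.png",cv2.resize(a[165:225,205:285],None,fx=8,fy=8,interpolation=cv2.INTER_CUBIC)); cv2.imwrite("pics/bB.png",cv2.resize(b[160:250,230:340],None,fx=6,fy=6,interpolation=cv2.INTER_CUBIC))
```

```text
[483.72694333 -21.07746885 210.77172145] [ 1.15349906  0.92711234 -2.17408923]
```

View pics/bA.png

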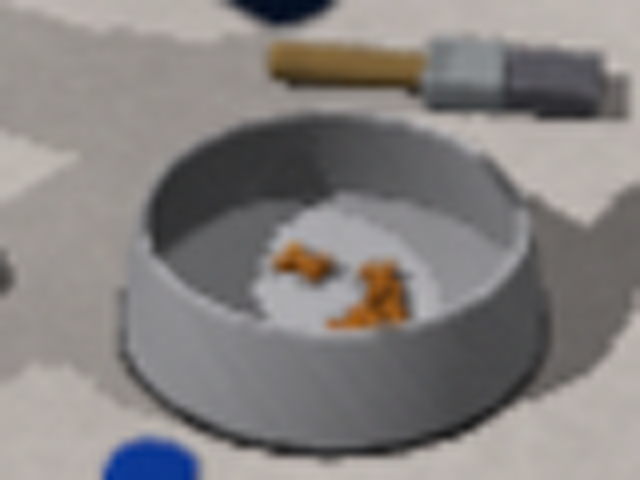

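View pics/bB.png

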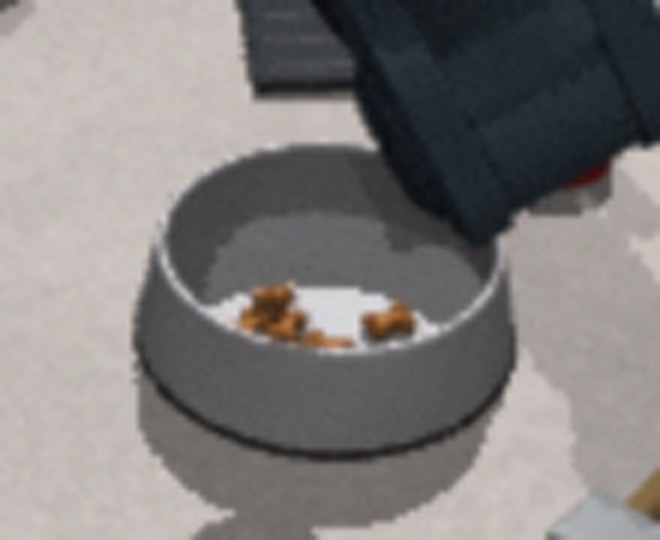

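Run:
```python
from h import *
b=vision.snapshot("side");a=vision.snapshot("scene")
for im,(x0,y0,x1,y1) in((b,(245,195,310,225)),(a,(225,185,270,212))):
    c=im[y0:y1,x0:x1]; print([(t[0],t[1]) for t in blobs(c,(5,110,50),(25,255,255),3)[0]])
c=b[200:222,262:304]; cv2.imwrite("pics/bC.png",cv2.resize(c,None,fx=16,fy=16,interpolation=cv2.INTER_LANCZOS4))
for n in("scene","side"):
    o,_=ray(n,(250,190)); print(n,o)
s=state();print(s["ft_force"])
```

```text
[((np.float64(31.6), np.float64(17.9)), (25, 13, 18, 10, 73)), ((np.float64(49.6), np.float64(18.2)), (46, 16, 8, 5, 25))]
[((np.float64(17.5), np.float64(12.5)), (15, 11, 6, 4, 16)), ((np.float64(26.5), np.float64(17.2)), (21, 13, 10, 8, 41))]
scene [1340.76812346 -429.75963131  741.54207653]
side [435.86334804 948.55987721 766.3266167 ]
[ 0.44585069 -0.06722778 -2.04817081]
```

View pics/bC.png

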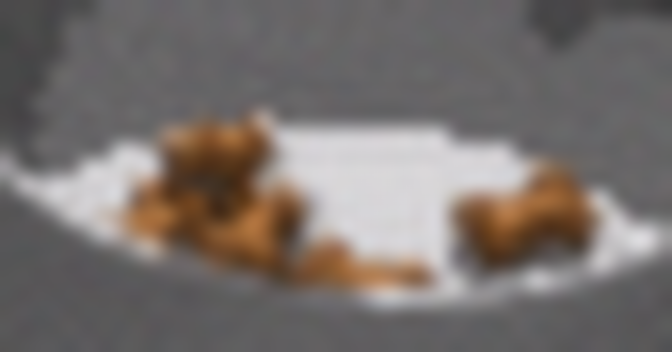

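The zoomed crop shows five biscuits: (215,150), (150,220), (250,230), (360,265) and (530,215). I will confirm this with a clear view later. Now I plan turning the tin upright and carrying it to the tray.

```bash
cat > place.py <<'E'
from tin import *
tgt=np.array([460,-264,4.])
def gen(az1=-92,n1=5,n2=17,up=110):
    s=state();j=s["joint_positions"];p,R=s["tcp_pos"],np.array(s["ee_rot"])
    az0=np.degrees(np.arctan2(R[1,2],R[0,2]));pt0=np.degrees(np.arcsin(-R[2,2]))
    roll0=Rn.from_matrix(tool(az0,pt0).T@R).as_rotvec(degrees=True)[2]
    if roll0>0: roll0-=360
    print(az0,pt0,roll0)
    R1=tool(az1,35.8,0); p1=tgt+[0,0,up]-R1@base
    poses=[]; N=n1+n2
    for k in range(1,N+1):
        f=max(0,(k-n1)/n2); g=k/N
        poses.append((p+(p1-p)*f,tool(az0+(az1-az0)*f,pt0+(35.8-pt0)*f,roll0*(1-g))))
    return chain(poses,p,R,j),p1
if __name__=="__main__":
    (p,R,j),p1=gen(); print(p,j)
    R1=tool(-92,35.8,0)
    chain([(tgt+[0,0,h]-R1@base,R1) for h in(80,50,25,10,2)],p,R,j)
E
python3 place.py
```

```text
-74.16805377978041 17.75622184435129 -180.10145025699987
[0.0, 0.0, 0.0, 0.0, 0.0, 8.19] |d|0 |w|8.2 e0 dj0.14 rim [479.   9. 192.] tilt 126
[0.0, 0.0, 0.0, 0.0, -0.0, 8.18] |d|0 |w|8.2 e0 dj0.14 rim [483.  10. 193.] tilt 124
[0.0, 0.0, 0.0, 0.0, -0.0, 8.19] |d|0 |w|8.2 e0 dj0.14 rim [486.  11. 194.] tilt 122
[0.0, 0.0, 0.0, 0.0, -0.0, 8.19] |d|0 |w|8.2 e0 dj0.14 rim [490.  11. 196.] tilt 118
[0.0, 0.0, 0.0, 0.0, -0.0, 8.18] |d|0 |w|8.2 e0 dj0.14 rim [493.  11. 198.] tilt 114
[4.3, 3.4, 13.9, -1.46, -0.05, 8.52] |d|15 |w|8.6 e0 dj0.08 rim [495.  -3. 198.] tilt 108
[4.7, 2.3, 14.1, -1.44, 0.16, 8.53] |d|15 |w|8.7 e0 dj0.09 rim [496. -18. 198.] tilt 102
[4.9, 1.3, 14.0, -1.41, 0.35, 8.55] |d|15 |w|8.7 e0 dj0.09 rim [497. -34. 198.] tilt 96
[4.9, 0.2, 14.2, -1.33, 0.54, 8.57] |d|15 |w|8.7 e0 dj0.09 rim [498. -50. 199.] tilt 90
[4.8, -0.9, 14.1, -1.25, 0.72, 8.59] |d|15 |w|8.7 e0 dj0.09 rim [498. -66. 199.] tilt 83
[4.4, -1.8, 14.2, -1.13, 0.88, 8.61] |d|15 |w|8.7 e0 dj0.09 rim [498. -82. 200.] tilt 76
[3.8, -2.8, 14.2, -0.99, 1.03, 8.62] |d|15 |w|8.7 e0 dj0.10 rim [497. -99. 200.] tilt 
[... 735 characters left out ...]
4
[-4.7, -2.9, 14.0, 0.63, 1.22, 8.77] |d|15 |w|8.9 e0 dj0.12 rim [ 465. -249.  192.] tilt 7
[-5.4, -2.0, 13.8, 0.78, 1.12, 8.8] |d|15 |w|8.9 e0 dj0.12 rim [ 460. -264.  189.] tilt 0
[ 459.862 -267.923  154.025] [-0.184  0.311 -0.631  0.426 -0.931  1.32 ]
[24.4, 0.0, 17.5, -0.0, 0.0, -0.0] |d|30 |w|0.0 e0 dj0.08 rim [ 460. -264.  159.] tilt 0
[24.3, -0.0, 17.6, -0.0, 0.0, -0.0] |d|30 |w|0.0 e0 dj0.08 rim [ 460. -264.  129.] tilt 0
[20.3, -0.0, 14.6, -0.0, 0.0, -0.0] |d|25 |w|0.0 e0 dj0.07 rim [ 460. -264.  104.] tilt 0
[12.1, -0.0, 8.8, -0.0, 0.0, -0.0] |d|15 |w|0.0 e0 dj0.04 rim [ 460. -264.   89.] tilt 0
[6.5, -0.0, 4.7, -0.0, 0.0, -0.0] |d|8 |w|0.0 e0 dj0.02 rim [ 460. -264.   81.] tilt 0
```

Emit:
move_arm --motion '[[[0,0,0,0,0,8,40],[0,0,0,0,0,8,40],[0,0,0,0,0,8,40],[0,0,0,0,0,8,40],[0,0,0,0,0,8,40]]]'

```text
clock: 16.1
tcp_pos: [483.3, -21.3, 208.2]
ee_rot: [[-0.555, -0.791, 0.259], [-0.399, -0.02, -0.917], [0.73, -0.612, -0.304]]
ft_force: [0.4, -0.1, -0.4]
grip_width: 0.675
```

Run:
```python
from place import *
gen(n1=0,n2=20)
```

```text
-74.25205978721628 17.705078820440313 -140.0476969336332
[3.6, 2.8, 11.8, -1.24, -0.08, 7.28] |d|13 |w|7.4 e0 dj0.07 rim [493.  -2. 196.] tilt 110
[3.9, 2.1, 11.9, -1.23, 0.07, 7.29] |d|13 |w|7.4 e0 dj0.07 rim [495. -14. 196.] tilt 105
[4.1, 1.4, 11.9, -1.21, 0.22, 7.31] |d|13 |w|7.4 e0 dj0.07 rim [496. -27. 196.] tilt 99
[4.2, 0.5, 12.0, -1.17, 0.36, 7.31] |d|13 |w|7.4 e0 dj0.07 rim [497. -40. 197.] tilt 94
[4.2, -0.2, 12.0, -1.12, 0.49, 7.34] |d|13 |w|7.4 e0 dj0.08 rim [497. -54. 197.] tilt 88
[3.9, -1.0, 12.0, -1.06, 0.62, 7.34] |d|13 |w|7.4 e0 dj0.08 rim [498. -68. 198.] tilt 83
[3.7, -1.7, 12.0, -0.96, 0.74, 7.36] |d|13 |w|7.5 e0 dj0.08 rim [497. -82. 198.] tilt 77
[3.2, -2.4, 12.0, -0.87, 0.85, 7.37] |d|13 |w|7.5 e0 dj0.08 rim [497. -96. 199.] tilt 71
[2.8, -2.9, 12.1, -0.76, 0.94, 7.38] |d|13 |w|7.5 e0 dj0.08 rim [ 495. -110.  199.] tilt 65
[2.1, -3.3, 12.0, -0.64, 1.02, 7.4] |d|13 |w|7.5 e0 dj0.08 rim [ 494. -125.  200.] tilt 59
[1.4, -3.8, 12.0, -0.52, 1.09, 7.4] |d|13 |w|7.5 e0 dj0.09 rim [ 492. -139.  200.] tilt 53
[0.7, -4.0, 12.0, -0.38, 1.13, 7.42] |d|13 |w|7.5 e0 dj0.09 rim [ 490. -154.  200.] tilt 47
[-0.0, -4.1, 12.0, -0.25, 1.17, 7.44] |d|13 |w|7.5 e0 dj0.09 rim [ 487. -168.  200.] tilt 41
[-0.8, -4.1, 12.0, -0.11, 1.18, 7.44] |d|13 |w|7.5 e0 dj0.09 rim [ 484. -182.  199.] tilt 35
[-1.6, -4.0, 11.9, 0.04, 1.18, 7.46] |d|13 |w|7.6 e0 dj0.09 rim [ 480. -196.  198.] tilt 29
[-2.4, -3.7, 11.9, 0.17, 1.17, 7.47] |d|13 |w|7.6 e0 dj0.09 rim [ 477. -211.  197.] tilt 23
[-3.0, -3.3, 11.9, 0.3, 1.14, 7.48] |d|13 |w|7.6 e0 dj0.10 rim [ 473. -224.  195.] tilt 17
[-3.7, -2.9, 11.8, 0.44, 1.08, 7.49] |d|13 |w|7.6 e0 dj0.10 rim [ 468. -238.  194.] tilt 12
[-4.3, -2.2, 11.7, 0.55, 1.02, 7.5] |d|13 |w|7.6 e0 dj0.10 rim [ 464. -251.  192.] tilt 6
[-4.6, -1.5, 11.7, 0.67, 0.95, 7.52] |d|13 |w|7.6 e0 dj0.10 rim [ 460. -264.  189.] tilt 0
```

Emit:
move_arm --motion '[[[3.6,2.8,11.8,-1.2,-0.1,7.3,40],[3.9,2.1,11.9,-1.2,0.1,7.3,40],[4.1,1.4,11.9,-1.2,0.2,7.3,40],[4.2,0.5,12,-1.2,0.4,7.3,40],[4.2,-0.2,12,-1.1,0.5,7.3,40]]]'

```text
clock: 16.6
tcp_pos: [477.4, -83.4, 194.6]
ee_rot: [[-0.928, -0.327, 0.181], [-0.285, 0.307, -0.908], [0.241, -0.894, -0.378]]
ft_force: [0.0, 0.1, -2.3]
grip_width: 0.673
```

Emit:
move_arm --motion '[[[3.9,-1,12,-1.1,0.6,7.3,40],[3.7,-1.7,12,-1,0.7,7.4,40],[3.2,-2.4,12,-0.9,0.9,7.4,40],[2.8,-2.9,12,-0.8,0.9,7.4,40],[2.1,-3.3,12,-0.6,1,7.4,40]]]'

```text
clock: 17.1
tcp_pos: [471.5, -144.8, 181.1]
ee_rot: [[-0.952, 0.288, 0.106], [0.041, 0.462, -0.886], [-0.304, -0.839, -0.451]]
ft_force: [-0.6, 0.6, -2.1]
grip_width: 0.67
```

Emit:
move_arm --motion '[[[1.4,-3.8,12,-0.5,1.1,7.4,40],[0.7,-4,12,-0.4,1.1,7.4,40],[0,-4.1,12,-0.2,1.2,7.4,40],[-0.8,-4.1,12,-0.1,1.2,7.4,40],[-1.6,-4,11.9,0,1.2,7.5,40]]]'

```text
clock: 17.6
tcp_pos: [465.6, -206.3, 167.4]
ee_rot: [[-0.593, 0.805, 0.035], [0.402, 0.333, -0.853], [-0.698, -0.492, -0.52]]
ft_force: [-0.1, -0.2, -1.7]
grip_width: 0.673
```

Emit:
move_arm --motion '[[[-2.4,-3.7,11.9,0.2,1.2,7.5,40],[-3,-3.3,11.9,0.3,1.1,7.5,40],[-3.7,-2.9,11.8,0.4,1.1,7.5,40],[-4.3,-2.2,11.7,0.6,1,7.5,40],[-4.6,-1.5,11.7,0.7,1,7.5,40]]]'

```text
clock: 18.1
tcp_pos: [459.7, -267.7, 153.8]
ee_rot: [[0.019, 0.999, -0.032], [0.586, -0.037, -0.809], [-0.81, -0.003, -0.586]]
ft_force: [-0.2, 0.9, -2.0]
grip_width: 0.672
```

Run:
```python
from place import *
s=state();p,R=s["tcp_pos"],np.array(s["ee_rot"])
a=R@ax; print(s["clock"],p,"az",np.degrees(np.arctan2(R[1,2],R[0,2])),"axis",a,"base",p+R@base)
im=vision.snapshot("side");cv2.imwrite("pics/side10.png",cv2.resize(im[70:220,230:380],None,fx=4,fy=4)); print("side",proj("side",[p+R@rim,p+R@base]))
im=vision.snapshot("scene");cv2.imwrite("pics/scene10.png",cv2.resize(im[130:280,70:270],None,fx=4,fy=4)); print("scene",proj("scene",[p+R@rim,p+R@base]))
```

```text
18.1 [ 459.662 -267.719  153.761] az -92.26249061120257 axis [ 0.003 -0.002  1.   ] base [ 459.689 -263.742  113.769]
side [[297.494 112.244]
 [296.07  133.012]]
scene [[153.173 177.033]
 [156.777 198.453]]
```

View pics/side10.png

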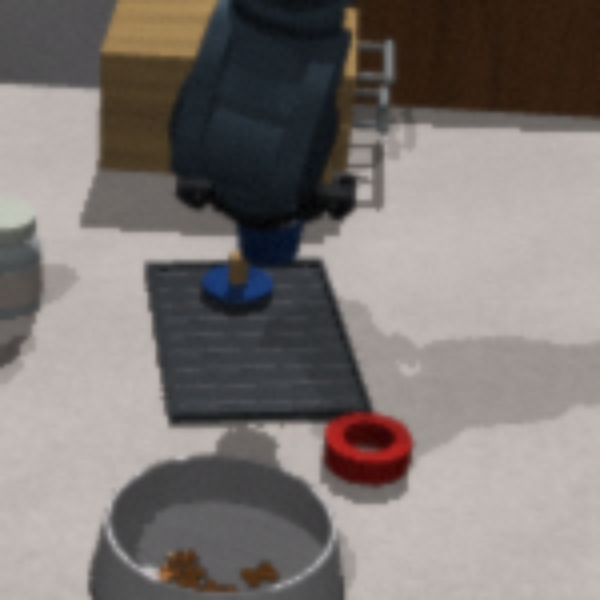

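View pics/scene10.png

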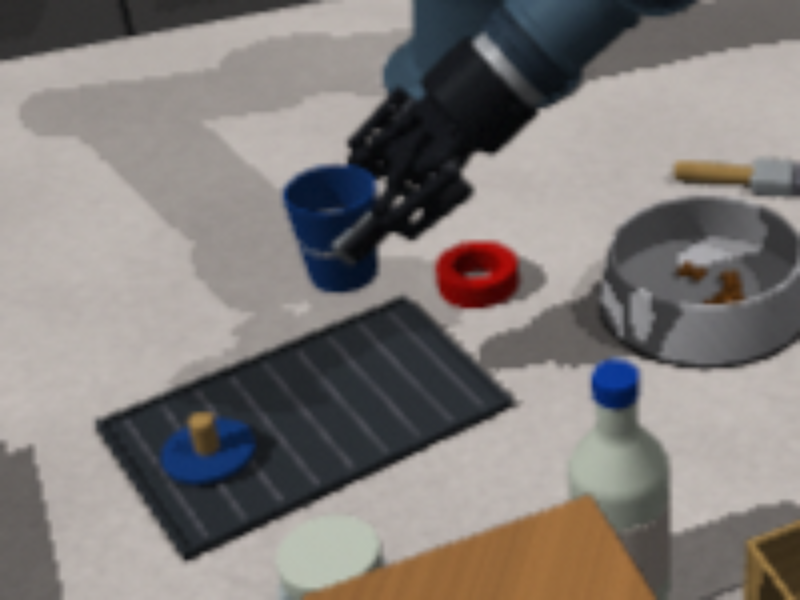

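The tin is held upright, with its rim at crop (332,188) as predicted, above the free half of the tray. I descend.

Emit:
move_arm --motion '[[[24.3,0,17.6,0,0,0,40],[24.3,0,17.6,0,0,0,40],[20.3,0,14.6,0,0,0,40],[12.2,0,8.8,0,0,0,40],[0,0,0,0,0,0,40]]]'

```text
clock: 18.7
tcp_pos: [457.9, -266.5, 52.6]
ee_rot: [[0.008, 0.999, -0.033], [0.587, -0.031, -0.809], [-0.81, -0.013, -0.586]]
ft_force: [-0.7, -0.6, -1.8]
grip_width: 0.67
```

Run:
```python
from place import *
s=state();p,R=s["tcp_pos"],np.array(s["ee_rot"])
print(p,"axis",R@ax,"base",p+R@base,s["ft_force"])
im=vision.snapshot("scene");cv2.imwrite("pics/scene11.png",cv2.resize(im[130:280,70:270],None,fx=4,fy=4)); print("scene",proj("scene",[p+R@rim,p+R@base]))
```

```text
[ 457.937 -266.539   52.583] axis [ 0.013 -0.002  1.   ] base [ 457.558 -262.549   12.594] [-0.655 -0.634 -1.834]
scene [[158.181 205.231]
 [161.335 224.264]]
```

View pics/scene11.png

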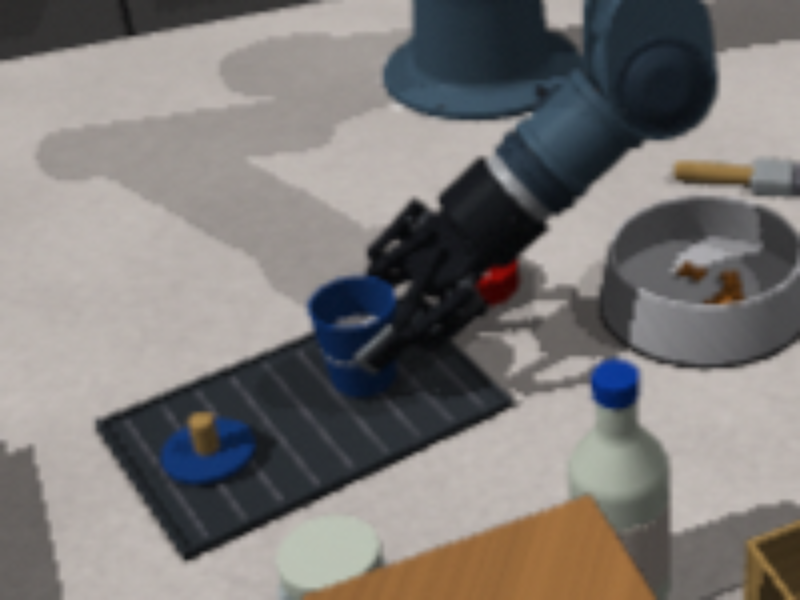

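Emit:
move_arm --motion '[[[3.2,0,2.3,0,0,0,40],[1.6,0,1.2,0,0,0,40],[0,0,0,0,0,0,40]]]'

```text
clock: 19.05
tcp_pos: [461.1, -267.7, 50.5]
ee_rot: [[0.017, 0.999, -0.029], [0.585, -0.033, -0.811], [-0.811, -0.003, -0.585]]
ft_force: [-0.4, 1.0, -0.9]
grip_width: 0.673
```

Emit:
move_arm --motion '[[[2.4,0,1.8,0,0,0,40],[1.2,0,0.9,0,0,0,40],[0,0,0,0,0,0,40]]]'

```text
clock: 19.35
tcp_pos: [460.6, -267.8, 45.4]
ee_rot: [[0.016, 0.999, -0.029], [0.585, -0.033, -0.81], [-0.811, -0.004, -0.585]]
ft_force: [0.7, -0.5, -0.4]
grip_width: 0.672
```

Emit:
move_arm --motion '[[[0.8,0,0.6,0,0,0,40],[0.8,0,0.6,0,0,0,40],[0,0,0,0,0,0,40]]]'

```text
clock: 19.65
tcp_pos: [460.9, -268.1, 44.2]
ee_rot: [[0.017, 0.999, -0.029], [0.583, -0.033, -0.811], [-0.812, -0.004, -0.584]]
ft_force: [-0.9, 1.9, 3.0]
grip_width: 0.672
```

Contact: the vertical force went from about −1 to +3 N. I open slowly.

Emit:
move_arm --motion '[[[0,0,0,0,0,0,60],[0,0,0,0,0,0,66],[0,0,0,0,0,0,75],[0,0,0,0,0,0,85],[0,0,0,0,0,0,85]]]'

```text
clock: 20.15
tcp_pos: [460.8, -267.9, 43.6]
ee_rot: [[0.016, 0.999, -0.029], [0.585, -0.033, -0.811], [-0.811, -0.004, -0.585]]
ft_force: [-0.9, 0.1, -0.3]
grip_width: 0.995
```

Run:
```python
from place import *
s=state();p,R=s["tcp_pos"],np.array(s["ee_rot"])
print(p,s["grip_width"]*85.4,s["ft_force"])
im=vision.snapshot("scene");cv2.imwrite("pics/scene12.png",cv2.resize(im[130:280,70:270],None,fx=4,fy=4))
cv2.imwrite("pics/w12.png",vision.snapshot("wrist"))
```

```text
[ 460.8   -267.851   43.573] 84.97278031294722 [-0.888  0.096 -0.328]
```

View pics/scene12.png

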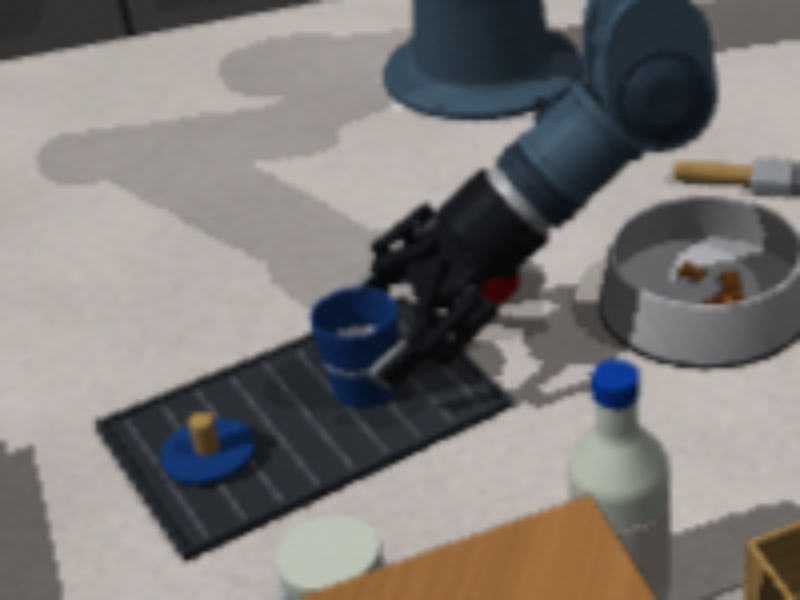

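View pics/w12.png

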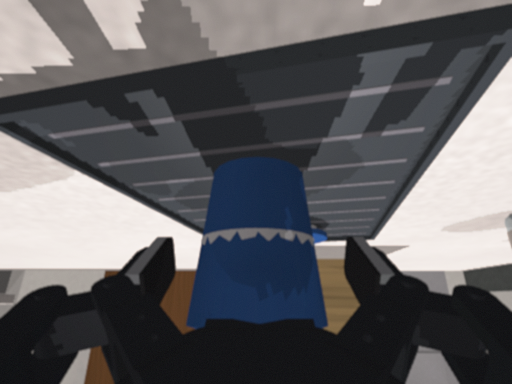

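The tin is let go and stands upright, centred between the open fingers. I back straight out.

Emit:
move_arm --motion '[[[0,0,-10,0,0,0,85],[0,0,-20,0,0,0,85],[0,0,-30,0,0,0,85],[0,0,-30,0,0,0,85],[0,0,-30,0,0,0,85]]]'

```text
clock: 20.75
tcp_pos: [464.0, -169.8, 114.5]
ee_rot: [[0.016, 0.999, -0.03], [0.585, -0.034, -0.811], [-0.811, -0.004, -0.585]]
ft_force: [0.8, 0.2, -0.5]
grip_width: 0.998
```

Run:
```python
from place import *
s=state();p,R=s["tcp_pos"],np.array(s["ee_rot"])
# look into tin, then move over the bowl: tool down-ish pose above bowl for viewing
cv2.imwrite("pics/w13.png",vision.snapshot("wrist"));print(p,s["ft_force"])
R1=tool(-60,75,0); p1=np.array([440,-90,320.])
from scipy.spatial.transform import Slerp
sl=Slerp([0,1],Rn.from_matrix([R,R1])); n=6
chain([(p+(p1-p)*k/n,sl(k/n).as_matrix()) for k in range(1,n+1)],p,R,s["joint_positions"])
```

```text
[ 463.996 -169.775  114.542] [ 0.831  0.226 -0.488]
[-20.1, -4.6, -30.7, -3.11, 6.35, -4.44] |d|37 |w|8.3 e0 dj0.17 rim [ 461. -156.  184.] tilt 7
[-16.2, -4.2, -32.9, -3.11, 6.35, -4.44] |d|37 |w|8.3 e0 dj0.15 rim [ 458. -147.  218.] tilt 13
[-12.1, -3.6, -34.7, -3.11, 6.35, -4.45] |d|37 |w|8.4 e0 dj0.14 rim [ 456. -137.  251.] tilt 20
[-7.9, -2.3, -36.0, -3.12, 6.35, -4.44] |d|37 |w|8.4 e0 dj0.13 rim [ 453. -127.  285.] tilt 26
[-3.8, -0.9, -36.8, -3.11, 6.35, -4.44] |d|37 |w|8.3 e0 dj0.13 rim [ 451. -117.  317.] tilt 33
[0.2, 1.0, -36.9, -3.11, 6.35, -4.44] |d|37 |w|8.3 e0 dj0.13 rim [ 450. -107.  350.] tilt 39
```

View pics/w13.png

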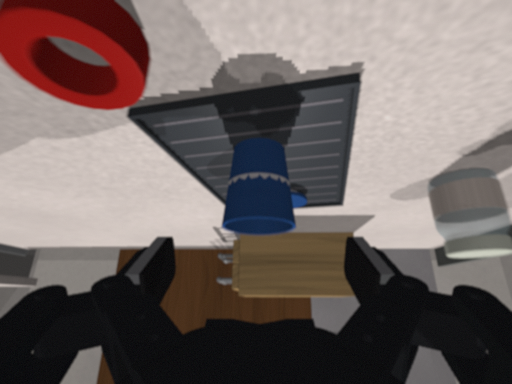

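Emit:
move_arm --motion '[[[-20,-4.6,-30.7,-3.1,6.35,-4.4,85],[-16,-4.2,-33,-3.1,6.35,-4.4,85],[-12,-3.6,-34.7,-3.1,6.35,-4.4,85],[-8,-2.3,-36,-3.1,6.35,-4.4,85],[-4,-1,-36.8,-3.1,6.35,-4.4,85]]]'

```text
clock: 21.3
tcp_pos: [443.5, -103.1, 286.8]
ee_rot: [[-0.4, 0.907, 0.134], [0.841, 0.421, -0.338], [-0.363, -0.023, -0.931]]
ft_force: [1.5, -0.4, -0.4]
grip_width: 0.994
```

Emit:
move_arm --motion '[[[0,1,-37,-3.1,6.35,-4.4,85],[0,0,0,0,0,0,85]]]'

```text
clock: 21.5
tcp_pos: [442.8, -92.9, 326.0]
ee_rot: [[-0.475, 0.869, 0.141], [0.839, 0.495, -0.226], [-0.266, 0.01, -0.964]]
ft_force: [0.3, -0.3, 0.2]
grip_width: 0.993
```

Run:
```python
from place import *
s=state();p,R=s["tcp_pos"],np.array(s["ee_rot"]);print(s["clock"],p,s["ft_force"])
cal=vision.calibration("wrist");cv2.imwrite("pics/w14.png",vision.snapshot("wrist"))
print(proj("wrist",[[460,-263,79],[460,-263,4],[485,-389,43],[473,27,5]],cal))
cv2.imwrite("pics/scene14.png",vision.snapshot("scene"));cv2.imwrite("pics/side14.png",vision.snapshot("side"))
```

```text
21.5 [442.771 -92.948 325.956] [ 0.266 -0.334  0.159]
[[212.86  216.399]
 [218.371 191.598]
 [198.966 258.617]
 [321.772  31.77 ]]
```

View pics/w14.png

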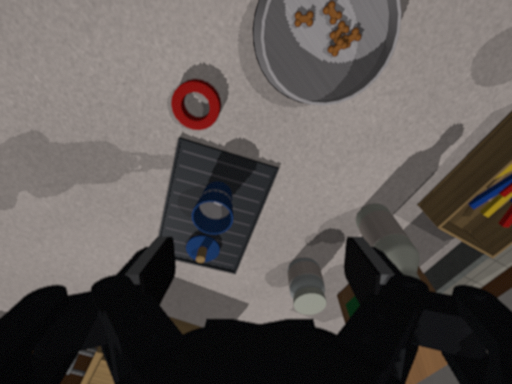

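View pics/scene14.png

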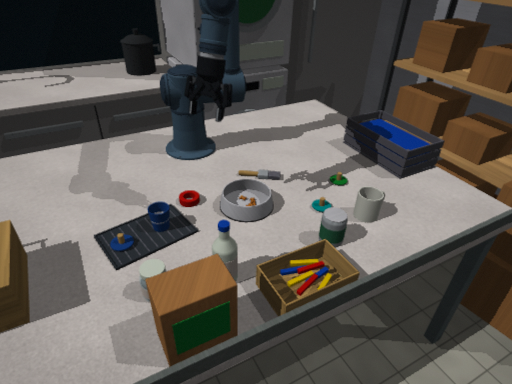

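View pics/side14.png

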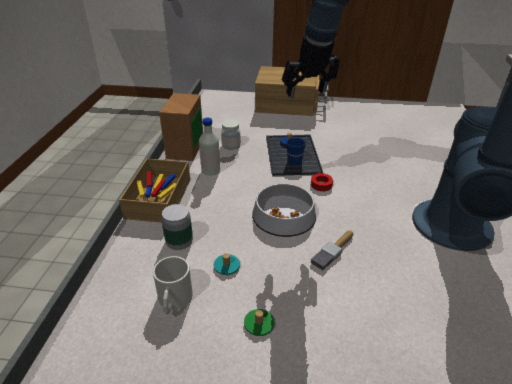

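Run:
```python
import cv2,numpy as np
im=cv2.imread("pics/w14.png")
a=cv2.resize(im[0:65,280:380],(800,520),interpolation=cv2.INTER_CUBIC);cv2.imwrite("pics/z1.png",a)
b=cv2.resize(im[170:275,150:285],None,fx=5,fy=5,interpolation=cv2.INTER_CUBIC);cv2.imwrite("pics/z2.png",b)
```

```text
(no output)
```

View pics/z1.png

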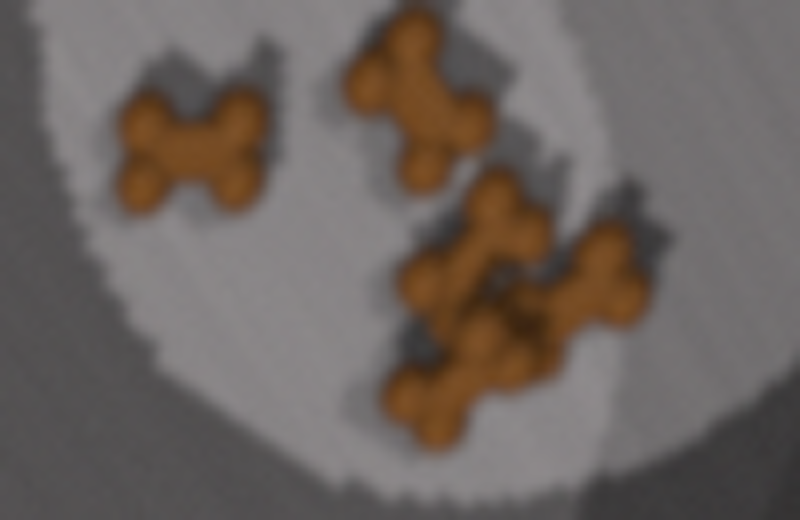

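View pics/z2.png

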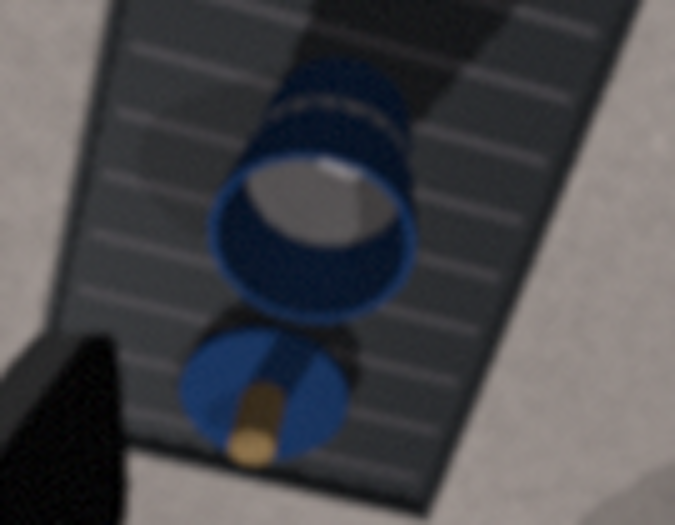

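The bowl holds five distinct biscuits. The tin is empty, with its bare grey floor visible, and stands upright inside the tray's lip. The lid lies flat beside it, knob up, and the bowl and bystanders are where they were. I hand in.

Run:
```python
from plant import state, ticket
s=state();print(s["clock"],abs(s["dq"]).max(),s["ft_force"])
print(ticket.finish_job())
```

```text
21.65 0.03687928075045762 [ 1.10834834  0.29117577 -0.38435996]
the job is handed in; nothing more can be done
None
```

The job is done and handed in at about 21.7 s of the 61 s allowed. The hand-in reports no verdict, so the result below rests on my own checks.

I lifted the blue lid off by its knob and laid it knob up on the far half of the tray. I then gripped the tin from the side, tipped it to about 126° over the bowl, stood it upright on the near half of the tray, and backed the arm away.

**Last pictures:**
- **Biscuits:** the wrist close-up shows five separate biscuits inside the bowl.
- **Tin:** it is empty and stands upright inside the tray's lip, at about (460, −263) mm. Its rim appeared within about 1 pixel of where I predicted.
- **Lid:** it lies flat on the tray, knob up, at about (485, −389) mm.
- **Everything else:** by eye, the bowl, the bystanders and the two look-alike lids stand where they started, and the arm touches nothing. I did not measure their positions again.

**Checks that disagreed:**
- The wrist weight readings (about 1.8 to 2.2 N after pouring) were too noisy to show the tin was empty, so I relied on the pictures for that.
- My first fit of the arm's geometry was off by up to 10 mm. I corrected it before the pour, and the final fit agreed to about 0.1 mm.
- The arm ran up against the lower limit of joint 3 once on the way to the tin, so I planned a new approach from another side.

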